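# Reload the label printer with its tray

## Robot

A 6-joint arm with a two-finger parallel gripper is mounted at the origin on a cart in front of the work surface, level with it; the furniture and walls round the work are solid. World frame = base frame: x ahead of the robot, y to its left, z up, the work surface at z = 0. Lengths are in m, angles in degrees, forces in N, time in s.
With the tool pointing down it reaches from about 0.3 to 1 m from the base axis. Payload 5.1 kg.
Tool frame: the origin (TCP) lies between the finger pads; the fingertips stand 22 mm ahead of it and the grasp point (between the pads) lies 3 mm ahead of it; z points along the fingers, y is the direction in which the jaws open and shut (so a half turn about z gives the same grasp; the last joint's range is limited). The gripper opens to 95 mm and grips with 3 to 60 N. Pads are 20 mm wide; open, the fingers measure 119 mm over their backs; the gripper's body (75 mm by 180 mm) begins 59 mm behind the grasp point.
Start: joints at [71.528, 7.093, 94.555, -0, 78.352, -4.733], TCP at [0.154, 0.631, 0.237] pointing down, gripper open.
Joint ranges: [-149.61, 149.61], [-58.7, 133.49], [1.44, 155.28], [-77.14, 257.14], [18.33, 153.61], [-166.67, 166.67]. Speed limits (degrees/s): [147.25, 147.25, 180, 180, 180, 180].

## Interface

Orientations are given as [roll, pitch, yaw] about the fixed x, y, z axes, in that order (R = Rz(yaw) Ry(pitch) Rx(roll)).
In Python, from plant import manip, imaging gives the robot as it stands.
- The arm moves only by the shell command python3 -m creep 'ROWS' [OPENING] [FORCE]. ROWS is JSON, a list of rows, each an object with "linear": the shift along the tool's x, y, z in units of 25 mm (1.0 is 25 mm), a list of three; "twist": the turn about the tool's z in degrees. A call has 1 to 8 rows; each row is the pose to reach, as a shift and turn from the pose measured when the call began, along the tool's axes at that moment; what a row does not reach only later rows make up. A row lasts 1/10 s, in which the tool goes at most 50 mm and 8.59 degrees, less where a joint would pass 70% of its speed; a pose out of reach is approached as far as the arm can. A call with a gripper value outside its range is refused whole. OPENING is the gripper command: -1 is fully open, 1 is shut, values between are in proportion, set as the call begins (- or left out, the last holds). The fingers move at their own pace and stop on an object; FORCE is the grip in N (left out, the last holds). Time passes only in rows, so rows that repeat a pose let the fingers close. It gives the time, the measured TCP pose, the force and the opening at its end, in the units of the state.
- manip.observe(): the state, without advancing time (a new reading comes with each control period).
- imaging.grab_frame(name): name is "scene" or "top" or "wrist"; returns a dict with "image" (480x640x3 uint8, red, green, blue), "range_z" (480x640 float32, m along the optical axis (not along the pixel's ray), 0 where there is no reading), "camera_matrix" (3x3 intrinsics, pixels), "T" (4x4, takes a point from camera to world coordinates). Camera axes: x right, y up, looking along -z (the intrinsics and any distortion apply to the point x, -y, -z); pixel columns grow to the right and rows downward; lengths in m; the calibration is good to about 2 mm. The wrist camera is an equidistant fisheye: a pixel r from the principal point sees the ray r / f radians off the axis. A picture is of the moment at which its call begins.
- manip.job_done(): hands the job in, once; it reports no verdict.
The state is a dict: "time_s": time; "qpos": joint angles; "qvel": joint speeds; "joint_torque": joint torques, N m; "tool_pos": TCP position; "ee_rot": TCP orientation; "contact_force": force on the tool from outside, world axes, zero at the start; "moment": the same for the moment, N m; "width": finger opening in m.
Only numpy, scipy, OpenCV 4.12 (cv2) and the standard library are available. Lean on these libraries where they do the work, as an engineer would, in place of code of your own. Each camera call takes 0.05 s, during which the arm holds its last target.

## Task

Get the label printer ready to print: raise its lid until the folding stay on its side locks straight and holds it up, then slide the label tray, with its roll kept in it, fully home in the bay at the printer's front. Then push the stay's knee forward to unlock it so the lid comes down fully shut over the tray. Leave the pen cup and the roll of packing tape where they are.

Things in the scene. Friction and masses are not known exactly. Their poses are not given: they have to be found in the camera images.
- printer: Grey label printer, fixed: base 170 mm deep (its x), 120 wide (its y), 75 high, the 18 mm thick lid on top. Origin: centre of its underside, on the table. +x points from the front (face at x = -85 mm) into the bay, +y to the flank with the stay (robot side). Shut, the lid's print head hangs into the bay, 8 to 24 mm behind the face, and bars the tray; it drops into the gap of a tray that is home.
- bay_mouth (a point): Bottom middle of the bay mouth: on the front face, on the bay floor, 10 mm above the table; axes as printer. The tray's origin lies here when home. Bay: ceiling 62 mm above the table; mouth 108 mm wide, narrowed by sloping cheeks over the first 20 mm to 92 mm between straight side walls; 140 mm deep, closed behind.
- lid_hinge (a point): Middle of the lid's hinge line, fixed at the top rear of the printer at printer x = +80 mm, 79 mm above the table; the line runs along the printer's y.
- lid_bar (a point): Middle of the lid's handle: a round steel bar 9 mm thick, 67 mm free length along the printer's y, 42 mm in front of the lid's edge, 207 mm from the hinge line. Shut: printer x = -127 mm, 84 mm above the table, 37 mm free between bar and front face. It and its axes swing with the lid.
- lid (a joint): Lid angle in rad about lid_hinge: 0 shut, grows as it rises; the stretched stay stops it at about 1.12. Lid 0.32 kg, damped hinge (0.35 N m s/rad): unpropped it sinks shut by itself in 2 to 3 s. Raising takes 2 to 4 N at the bar.
- knee (a joint): Knee angle in rad of the folding stay (two 57 mm steel links): 0 folded, 2.63 straight, 2.77 locked past straight at its stop. A weak spring urges it past straight: lift the lid firmly against the stretched stay (5 to 10 N at the bar), let go, and it is locked. To unlock, push the finger grip on the knee towards the printer's front (-x) by 15 mm or more (about 1 N); the sinking lid then folds it.
- knee_knob (a point): Middle of the black finger grip on the stay's knee: a round grip 13 mm thick, 40 mm long along the printer's y, on a thin pin, from 98 to 138 mm from the printer's middle plane (stay and pivots end at 73 mm, lid and base at 60); this point at 118 mm. With the lid propped it stands about 109 mm above the table, at printer x about 28 mm; the free space behind it (+x) is open.
- tray: Black label tray, loose, about 0.16 kg. Origin: bottom middle of the back face of its grey bezel; +x runs from bezel to tray end (into the bay), z up. Body 125 mm long, 88 wide, side walls 28 high, end wall and cross wall 42 high; behind the bezel a gap with a rubber roller. Bezel 116 wide, 6 thick (x -6 to 0), 3 to 49 mm high; it stops on the printer's front face.
- tray_tab (a point): Middle of the grey pull tab on the bezel: an upright plate 12 mm thick (tray y), from tray x = -51 to -6 mm, 17 to 43 mm above the tray's underside; this point is at x = -30 mm, 30 mm up. Axes as tray.
- tray_well (a point): Middle of the floor of the tray's roll well, at tray x = 77 mm, 4 mm above its underside; the well is about 90 mm by 82 mm.
- label_roll: White label roll, 72 mm across, 40 mm high, lying flat in the tray's well, loose, 0.05 to 0.12 kg. Origin: centre of its underside.
- pen_cup: Clear cup of pens, 78 mm across, 127 mm high, loose. Origin: centre of its underside.
- packing_tape: Roll of brown packing tape lying flat, 92 mm across, 48 mm high, loose. Origin: centre of its underside.
Not all that is in view belongs to the job. What is shaped like the label_roll but blue or yellow is not meant.

How it is judged (in metres and radians):
On the way, in this order (a step that is already met when the one before it is completed fails the run):
1. The lid is raised and its stay is locked past straight (value of joint lid above 1.05 rad and value of joint knee above 2.68 rad), for 0.2 s.
2. With the lid propped on the locked stay, the tray is fully home in the bay with its roll (all of step 1 and x of tray in the frame of printer above -0.0885 m and y of tray in the frame of printer between -0.005 and 0.005 m and z of tray in the frame of printer between 0.006 and 0.015 m and angle between the x axis of tray and the x axis of printer, either way round below 0.05 rad and distance between label_roll and tray_well below 0.012 m), for 0.2 s.
3. With the tray home, the stay's knee is broken (x of tray in the frame of printer above -0.0885 m and y of tray in the frame of printer between -0.005 and 0.005 m and z of tray in the frame of printer between 0.006 and 0.015 m and angle between the x axis of tray and the x axis of printer, either way round below 0.05 rad and distance between label_roll and tray_well below 0.012 m and value of joint knee below 2.3 rad), for 0.1 s.
At the end, for the whole second after the job is handed in: The tray is home in the bay (bezel within 3.5 mm of the front face, straight within 0.05 rad), the roll lies in its well (within 12 mm), the lid is shut (within 0.03 rad) and all is at rest (x of tray in the frame of printer above -0.0885 m and y of tray in the frame of printer between -0.005 and 0.005 m and z of tray in the frame of printer between 0.006 and 0.015 m and angle between the x axis of tray and the x axis of printer, either way round below 0.05 rad and distance between label_roll and tray_well below 0.012 m and value of joint lid below 0.03 rad and linear speed of each of tray, label_roll below 0.02 m/s); the robot touches nothing.
It fails at once if The roll leaves the tray (distance between label_roll and tray_well above 0.05 m).
It fails at once if The pen cup is moved by more than 3 cm (distance of pen_cup from where it was at the start of the episode above 0.03 m).
It fails at once if The packing tape is moved by more than 3 cm (distance of packing_tape from where it was at the start of the episode above 0.03 m).
It also fails if it takes over 67 s, if anything falls off the work surface, if the arm or the gripper's body presses on something with over 40 N, if the wrist force passes 120 N, or if a joint passes its speed limit or range.

## Working session

There is one attempt and no reset: what is moved stays moved. The work goes in short steps, Python scripts to look and compute and a shell command to move; the robot and the scene stay as the last step left them, time stands still between calls to the robot, and variables do not carry over. Pictures are saved under pics/ and viewed, and the job is handed in when it is done.

```bash
ls; mkdir -p pics; cat > h.py <<'E'
import numpy as np, cv2, json
from plant import manip, imaging
def save(name,fn):
    f=imaging.grab_frame(name); cv2.imwrite('pics/%s.png'%fn,f['image'][:,:,::-1]); np.savez('pics/%s.npz'%fn,**f); return f
def pt(f,u,v,z=None):
    K=f['camera_matrix'];T=f['T']
    d=np.array([(u-K[0,2])/K[0,0],-(v-K[1,2])/K[1,1],-1.])
    if z is None:
        return T[:3,:3]@(d*f['range_z'][int(v),int(u)])+T[:3,3]
    w=T[:3,:3]@d; return T[:3,3]+w*(z-T[2,3])/w[2]
def cloud(f):
    K=f['camera_matrix'];T=f['T'];v,u=np.mgrid[0:480,0:640];z=f['range_z']
    P=np.stack([(u-K[0,2])/K[0,0]*z,-(v-K[1,2])/K[1,1]*z,-z],-1)
    return P@T[:3,:3].T+T[:3,3]
def st():
    s=manip.observe(); print({k:np.round(s[k],3).tolist() for k in s})
E
python3 - <<'E'
from h import *
for n in ['scene','top','wrist']:
    f=save(n,n+'0'); print(n,f['camera_matrix'].round(1).tolist(),f['T'].round(3).tolist())
st()
E
```

```text
pics
scene [[436.7, 0.0, 324.5], [0.0, 436.7, 241.0], [0.0, 0.0, 1.0]] [[0.666, 0.337, -0.665, -0.25], [-0.746, 0.327, -0.581, -0.628], [0.021, 0.883, 0.469, 0.595], [0.0, 0.0, 0.0, 1.0]]
top [[528.7, 0.0, 328.0], [0.0, 528.7, 239.4], [0.0, 0.0, 1.0]] [[0.013, 0.984, -0.176, 0.234], [-1.0, 0.014, 0.004, 0.061], [0.007, 0.176, 0.984, 1.454], [0.0, 0.0, 0.0, 1.0]]
wrist [[371.6, 0.0, 325.4], [0.0, 371.6, 234.1], [0.0, 0.0, 1.0]] [[0.238, -0.933, -0.27, 0.078], [0.971, 0.228, 0.068, 0.649], [-0.001, -0.278, 0.961, 0.383], [0.0, 0.0, 0.0, 1.0]]
{'time_s': 0.15, 'qpos': [71.528, 7.126, 94.617, -0.001, 78.352, -4.731], 'qvel': [-0.057, -0.104, -0.226, 0.014, 0.029, 0.024], 'joint_torque': [0.0, -41.819, -36.047, 0.077, 0.047, -0.0], 'tool_pos': [0.154, 0.631, 0.236], 'ee_rot': [-179.906, -0.007, 166.26], 'contact_force': [0.063, 0.434, 0.902], 'moment': [-0.082, -0.026, -0.035], 'width': 0.095}
```

View pics/scene0.png

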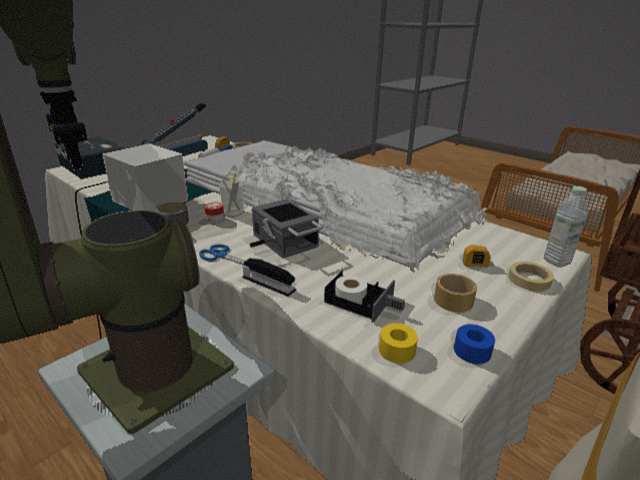

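View pics/top0.png

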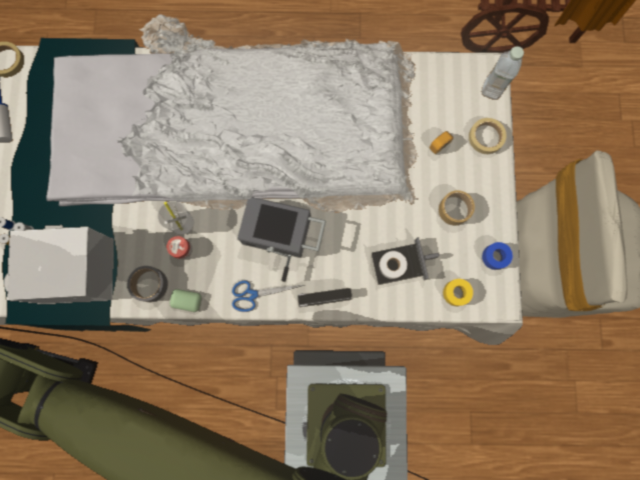

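View pics/wrist0.png

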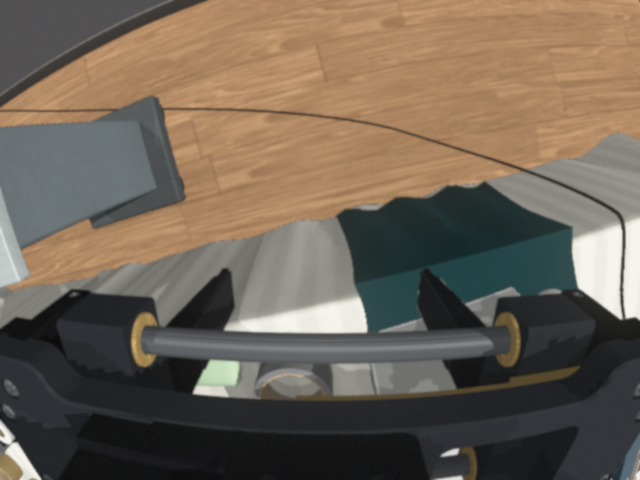

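The top view shows the printer at about (275,228) with its handle to the right (world -y). The knee knob is at (286,270). The tray is at (400,263) with its white roll and its tab pointing right. The pen cup is at (175,215) and the packing tape is probably the brown roll at (457,207). Next I'll zoom in and measure.

```bash
python3 - <<'E'
from h import *
f=dict(np.load('pics/top0.npz'))
im=f['image'][:,:,::-1]
c=im[190:310,220:480]; cv2.imwrite('pics/topz.png',cv2.resize(c,None,fx=3,fy=3,interpolation=cv2.INTER_CUBIC))
g=dict(np.load('pics/scene0.npz'));im2=g['image'][:,:,::-1]
cv2.imwrite('pics/scz.png',cv2.resize(im2[170:370,190:450],None,fx=3,fy=3,interpolation=cv2.INTER_CUBIC))
P=cloud(f)
# height map near printer
for v in range(196,300,6):
    print(v,' '.join('%4d'%(1000*P[v,u,2]) for u in range(234,362,5)))
print()
for v in range(232,296,4):
    print(v,' '.join('%4d'%(1000*P[v,u,2]) for u in range(364,464,4)))
E
```

```text
196   91  103   98  102   38   34   22   21   25   23   25   21   28   94   93   71   74   69   67   67   67   64   63   69   67   65
202   62   62   70   95   91   86   90   89   88    0    0    5   -1    0    4   63   61   56   52   44   44   44   45   39   43   46
208   35    0    0   94   98   89   93   95   94   92   93   93   90   90    5    0   -5   49   36   24   26   25   37   31   40   25
214   -2   -5   90   90   95   95   95   91   89   87   93   89   94   91   89   74    1    0    4   -1    0   -4 1454   -6   -2    0
220    0    0  100   89   95   90   96   89   91   93   93   90   95   94   92    6   86   88   84    1    4   -1    0    0   -1   -7
226   -2    0   94   91   94   94   92   94   91   90   89   95   89   87   91    0    3    3   -5    0   -3    0    5    4    0   -2
232   -1   90   91   92   91   91   92   93   92   94   93   92   90   94   86   -1    0   85   -1    1   -1    0   -6    0   -3    5
238   -1   90   90   89   90   98   89   90   92   90   90   89   93   94    9   -1   -5   88   -2   -7    7   -8   -4    0    0   -1
244   -6    5   23   42   68
[... 2676 characters left out ...]
    0   42   -2   -6    0    0    1   -4    0    1    3
276   -3    2   -5   11    1   14   43   38   38    5    0    3   24   12    2   32   -2    1   -1    0    0    0    2   -3    0
280   -5    5   -4    0    0    1    3   31   18    1   -4   -1    0    0   -1   -4   -1    1   -3    0   -3   -5   38   39   36
284   -4   -2   -8   -3   -5    0   -6    0    1    8   -5    0   -2   -2   -5    1   -5    1    2   -1    4   39   40   40   43
288    0   -2   -6   -5    0   -5    0    0    2    0    0    0    0   -1    5   -2   -3    0   -3    0   23   41   40   -1    6
292   -3    0    4   -4   -1   -1   -1    0   -2    0    0    0    0   -2   -3   -5    1    0   -4    2   25   36   36   -3   -2
```

View pics/topz.png

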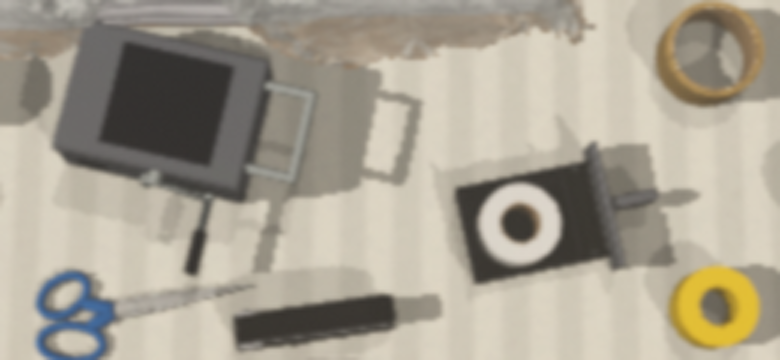

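View pics/scz.png

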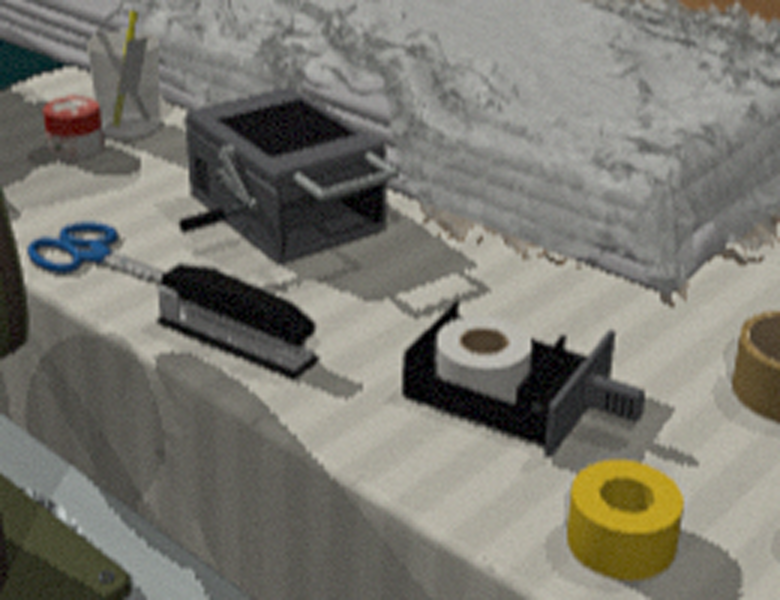

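```bash
cat > meas.py <<'E'
from h import *
f=dict(np.load('pics/top0.npz')); P=cloud(f)
def Z(u,v,z): return pt(f,220+(u+.5)/3-.5,190+(v+.5)/3-.5,z)
print('lid corners from px'); 
C=[Z(u,v,.093)[:2] for u,v in [(90,25),(272,68),(243,188),(60,145)]]
C=np.array(C);print(C.round(4),[np.linalg.norm(C[i]-C[i-1]).round(4) for i in range(4)])
# px polygon mean
m=np.zeros((480,640),bool);m[198:256,234:307]=1
m&=(P[...,2]>.084)&(P[...,2]<.102)
mm=cv2.morphologyEx(m.astype(np.uint8),cv2.MORPH_OPEN,np.ones((5,5)))
v,u=np.nonzero(mm); XY=np.array([pt(f,a,b,.093)[:2] for a,b in zip(u,v)])
print('rect',cv2.minAreaRect((XY*1000).astype(np.float32)),XY.mean(0))
print('bar',[Z(u,v,.086)[:2].round(4) for u,v in [(311,95),(293,178)]])
print('knob',[Z(u,v,.06).round(4) for u,v in [(205,205),(192,272),(200,238)]])
# tray
im=f['image'].astype(int)
w=(im.min(-1)>165);w[:248]=0;w[282:]=0;w[:,:375]=0;w[:,412:]=0
hsv=cv2.cvtColor(f['image'],cv2.COLOR_RGB2HSV)
sub=np.zeros_like(w);sub[248:282,375:412]=1
w=(sub>0)&(P[...,2]>.036)&(im.min(-1)>120)
c=max(cv2.findContours(w.astype(np.uint8),cv2.RETR_EXTERNAL,cv2.CHAIN_APPROX_NONE)[0],key=len)
(cx,cy),r=cv2.minEnclosingCircle(c); print('roll px',cx,cy,r,'->',pt(f,cx,cy,.044))
print('bezel top edge',[Z(u,v,.049)[:2].round(4) for u,v in [(592,146),(617,268)]])
print('bezel back top',[Z(u,v,.049)[:2].round(4) for u,v in [(587,150),(610,268)]])
print('tab',[Z(u,v,.043)[:2].round(4) for u,v in [(612,203),(655,198)]])
print('tray end corners',[Z(u,v,.042)[:2].round(4) for u,v in [(457,187),(477,282)]])
print('tape',Z(711,53,.048),'cup',P[205:230,160:190,2].max())
b=(im.max(-1)<75);b[:235]=0;b[295:]=0;b[:,:365]=0;b[:,430:]=0
E
python3 meas.py
```

```text
lid corners from px
[[0.5858 0.2637]
 [0.5492 0.1022]
 [0.4421 0.1253]
 [0.4777 0.2856]] [np.float64(0.1103), np.float64(0.1656), np.float64(0.1096), np.float64(0.1641)]
rect ((515.0724487304688, 199.5370635986328), (170.05308532714844, 121.05577087402344), 77.5947265625) [0.51492691 0.19956319]
bar [array([0.527 , 0.0676]), array([0.4527, 0.0822])]
knob [array([0.4314, 0.1603, 0.06  ]), array([0.3718, 0.1701, 0.06  ]), array([0.4019, 0.1639, 0.06  ])]
roll px 392.4414367675781 264.1982116699219 13.445347785949707 -> [ 0.42089803 -0.11978931  0.044     ]
bezel top edge [array([ 0.4917, -0.1862]), array([ 0.3817, -0.2066])]
bezel back top [array([ 0.4879, -0.1816]), array([ 0.3816, -0.2004])]
tab [array([ 0.4409, -0.2044]), array([ 0.446 , -0.2432])]
tray end corners [array([ 0.4536, -0.065 ]), array([ 0.3682, -0.0827])]
tape [ 0.57966833 -0.29644617  0.048     ] cup 1.4543495790549823
```

```bash
python3 -m creep '[{"linear":[-0.6,-0.6,0],"twist":0},{"linear":[-1.6,-1.6,0],"twist":-0.5},{"linear":[-2.8,-2.8,0],"twist":-1.3},{"linear":[-4,-4,0],"twist":-1.3},{"linear":[-5.2,-5.2,0],"twist":-1.3},{"linear":[-6.4,-6.4,0],"twist":-1.3},{"linear":[-7.6,-7.6,0],"twist":-1.3},{"linear":[-8.5,-8.5,0],"twist":-1.3}]' 0.16 20
cat > rel.py <<'E'
import sys
from h import *
# target world x y z, yaw
t=[float(a) for a in sys.argv[1:5]]
s=manip.observe();yaw=np.radians(s['ee_rot'][2])
d=np.array(t[:3])-s['tool_pos']
x=np.array([np.cos(yaw),np.sin(yaw),0]);y=np.array([np.sin(yaw),-np.cos(yaw),0])
tw=-(t[3]-s['ee_rot'][2]); tw=(tw+180)%360-180
print('linear',(np.array([d@x,d@y,-d[2]])/.025).round(2),'twist',round(tw,2)); st()
E
python3 rel.py 0.489 0.0752 0.16 167.6
```

```text
time_s: 0.95
tool_pos: [0.3109, 0.372, 0.2357]
ee_rot: [-179.9, -0.0, 167.5]
contact_force: [0.3, -0.3, -1.0]
width: 0.0413
linear [ -9.52 -10.05   3.03] twist -0.09
{'time_s': 0.95, 'qpos': [43.807, -14.362, 115.072, -0.066, 79.387, -33.695], 'qvel': [-35.578, -15.116, 12.169, 0.569, 2.457, -35.152], 'joint_torque': [3.28, -23.638, -36.202, 0.014, 0.141, 0.454], 'tool_pos': [0.311, 0.372, 0.236], 'ee_rot': [-179.883, -0.001, 167.514], 'contact_force': [0.336, -0.252, -0.952], 'moment': [0.022, 0.002, 0.021], 'width': 0.041}
```

```bash
python3 -m creep '[{"linear":[-1.2,-1.25,0],"twist":0},{"linear":[-2.5,-2.6,0],"twist":0},{"linear":[-3.8,-4,0],"twist":0},{"linear":[-5.1,-5.4,0],"twist":0},{"linear":[-6.4,-6.8,0],"twist":0},{"linear":[-7.7,-8.1,0],"twist":0},{"linear":[-8.8,-9.3,0],"twist":0},{"linear":[-9.5,-10.05,0.5],"twist":0}]'
python3 -m creep '[{"linear":[0,0,0],"twist":0}]'
python3 - <<'E'
from h import *
save('scene','s1');save('top','t1');save('wrist','w1')
E
python3 rel.py 0.489 0.0752 0.096 167.6
```

```text
time_s: 1.75
tool_pos: [0.4904, 0.0729, 0.2253]
ee_rot: [-179.9, 0.2, 167.4]
contact_force: [0.1, 0.4, -0.3]
width: 0.04
time_s: 1.85
tool_pos: [0.4902, 0.0705, 0.2232]
ee_rot: [-179.8, 0.0, 167.1]
contact_force: [0.3, 1.0, -0.4]
width: 0.0401
linear [0.06 0.06 5.18] twist -0.23
{'time_s': 2.0, 'qpos': [2.357, -12.633, 114.647, -0.107, 77.822, -74.989], 'qvel': [1.178, -0.537, -0.039, -0.079, 0.014, -0.147], 'joint_torque': [-0.78, -25.193, -35.726, -0.059, 0.067, -0.003], 'tool_pos': [0.49, 0.073, 0.225], 'ee_rot': [-179.941, 0.185, 167.368], 'contact_force': [-0.229, 0.067, 0.653], 'moment': [-0.025, -0.009, 0.033], 'width': 0.04}
```

View pics/w1.png

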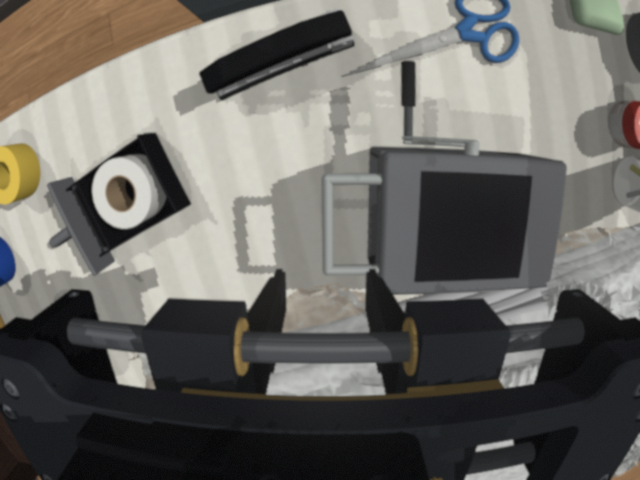

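View pics/s1.png

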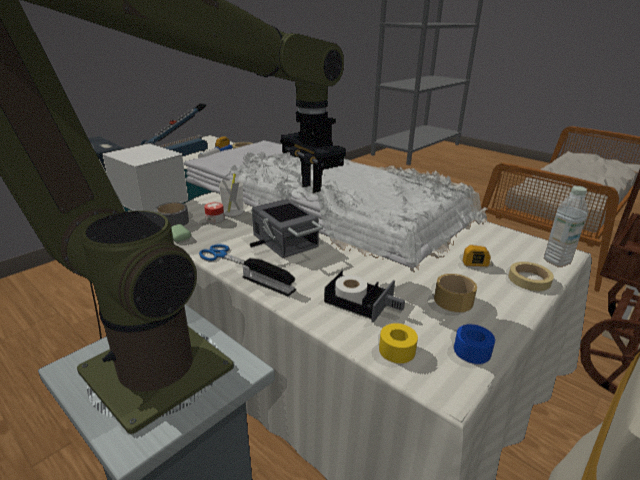

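The wrist picture shows the handle bar at column 328, rows 178 to 270, and the printer square to the tool. I'll check the bar position by a fisheye ray, and the tray too while it is in view.

```bash
cat >> h.py <<'E'
def fish(f,u,v,z):
    K=f['camera_matrix'];T=f['T'];a=(u-K[0,2])/K[0,0];b=(v-K[1,2])/K[1,1];r=np.hypot(a,b)+1e-9
    d=np.array([np.sin(r)*a/r,-np.sin(r)*b/r,-np.cos(r)]);w=T[:3,:3]@d
    return T[:3,3]+w*(z-T[2,3])/w[2]
E
python3 - <<'E'
from h import *
f=dict(np.load('pics/w1.npz'))
F=lambda u,v,z:fish(f,u,v,z)[:2].round(4)
print('bar',F(328,178,.084),F(328,270,.084),F(328,224,.084))
L=np.array([F(385,150,.093),F(564,160,.093),F(553,292,.093),F(382,290,.093)]);print(L,L.mean(0))
print('bezel top',F(50,188,.049),F(100,272,.049),'roll',F(125,193,.044),'end top',F(152,136,.042),F(187,204,.042),'tab',F(52,243,.043),F(68,233,.043))
E
```

```text
bar [0.4514 0.0829] [0.5263 0.0661] [0.4877 0.0748]
[[0.4384 0.1298]
 [0.4731 0.288 ]
 [0.5971 0.2713]
 [0.5505 0.1068]] [0.514775 0.198975]
bezel top [ 0.3895 -0.2099] [ 0.4935 -0.1779] roll [ 0.4217 -0.1161] end top [ 0.377  -0.0705] [ 0.4494 -0.0536] tab [ 0.4485 -0.24  ] [ 0.4433 -0.2091]
```

```bash
python3 -m creep '[{"linear":[0.06,0.06,1],"twist":-0.3},{"linear":[0.06,0.06,2.2],"twist":-0.3},{"linear":[0.06,0.06,3.4],"twist":-0.3},{"linear":[0.06,0.06,4.4],"twist":-0.3},{"linear":[0.06,0.06,5],"twist":-0.3},{"linear":[0.06,0.06,5.18],"twist":-0.3},{"linear":[0.06,0.06,5.18],"twist":-0.3}]'
python3 -m creep '[{"linear":[0,0,0],"twist":0},{"linear":[0,0,0],"twist":0},{"linear":[0,0,0],"twist":0},{"linear":[0,0,0],"twist":0},{"linear":[0,0,0],"twist":0}]' 1 12
python3 rel.py 0.489 0.0752 0.096 167.6
```

```text
time_s: 2.7
tool_pos: [0.4893, 0.0755, 0.0961]
ee_rot: [-179.9, 0.2, 167.7]
contact_force: [-0.1, 0.4, 0.1]
width: 0.0397
time_s: 3.2
tool_pos: [0.4894, 0.0742, 0.0967]
ee_rot: [-179.8, 0.2, 167.8]
contact_force: [-1.2, -5.9, 2.7]
width: 0.0084
linear [0.02 0.04 0.03] twist 0.17
{'time_s': 3.2, 'qpos': [2.565, -5.195, 121.196, -0.33, 63.845, -75.062], 'qvel': [-0.197, -0.047, -0.094, 0.375, 0.145, -0.071], 'joint_torque': [2.615, -27.151, -31.852, 1.222, -0.393, -0.006], 'tool_pos': [0.489, 0.074, 0.097], 'ee_rot': [-179.753, 0.225, 167.773], 'contact_force': [-1.209, -5.876, 2.736], 'moment': [-1.046, 0.311, -0.03], 'width': 0.008}
```

```bash
python3 -c "
import numpy as np
p0=.0242
f=lambda t:np.array([8.28*(np.cos(p0)-np.cos(p0+t)),-8.28*(np.sin(p0+t)-np.sin(p0))])
for i in range(18): print(i,round(.07*i,2),f(.07*i).round(2),(f(.07*i)-f(.07*8)).round(2))"
```

```text
0 0.0 [ 0. -0.] [-1.37  4.37]
1 0.07 [ 0.03 -0.58] [-1.34  3.79]
2 0.14 [ 0.11 -1.15] [-1.26  3.21]
3 0.21 [ 0.22 -1.72] [-1.15  2.65]
4 0.28 [ 0.38 -2.28] [-0.99  2.09]
5 0.35 [ 0.57 -2.83] [-0.8   1.54]
6 0.42 [ 0.8  -3.36] [-0.57  1.01]
7 0.49 [ 1.07 -3.87] [-0.3   0.49]
8 0.56 [ 1.37 -4.37] [0. 0.]
9 0.63 [ 1.71 -4.84] [ 0.34 -0.47]
10 0.7 [ 2.08 -5.29] [ 0.7  -0.92]
11 0.77 [ 2.47 -5.71] [ 1.1  -1.34]
12 0.84 [ 2.9 -6.1] [ 1.53 -1.73]
13 0.91 [ 3.36 -6.46] [ 1.98 -2.09]
14 0.98 [ 3.83 -6.79] [ 2.46 -2.42]
15 1.05 [ 4.33 -7.08] [ 2.96 -2.71]
16 1.12 [ 4.85 -7.34] [ 3.48 -2.97]
17 1.19 [ 5.39 -7.56] [ 4.02 -3.19]
```

```bash
python3 -m creep '[{"linear":[0,0.03,-0.58],"twist":0},{"linear":[0,0.11,-1.15],"twist":0},{"linear":[0,0.22,-1.72],"twist":0},{"linear":[0,0.38,-2.28],"twist":0},{"linear":[0,0.57,-2.83],"twist":0},{"linear":[0,0.8,-3.36],"twist":0},{"linear":[0,1.07,-3.87],"twist":0},{"linear":[0,1.37,-4.37],"twist":0}]' 1 15
python3 rel.py 0.489 0.0752 0.096 167.6 | head -1
python3 - <<'E'
from h import *
save('scene','s2');save('top','t2')
st()
E
```

```text
time_s: 4.0
tool_pos: [0.4965, 0.1075, 0.2076]
ee_rot: [-179.6, 0.3, 167.8]
contact_force: [0.5, -6.9, 0.6]
width: 0.0084
linear [ 0.02 -1.33  4.47] twist 0.18
{'time_s': 4.1, 'qpos': [6.471, -10.16, 114.145, -0.425, 75.815, -71.26], 'qvel': [-0.767, 0.446, 1.618, -1.486, -1.764, -0.623], 'joint_torque': [3.366, -25.886, -35.381, 1.866, -0.697, 0.043], 'tool_pos': [0.497, 0.108, 0.209], 'ee_rot': [-179.674, 0.321, 167.836], 'contact_force': [-1.938, -8.083, 3.505], 'moment': [-1.331, 0.348, -0.044], 'width': 0.009}
```

View pics/s2.png

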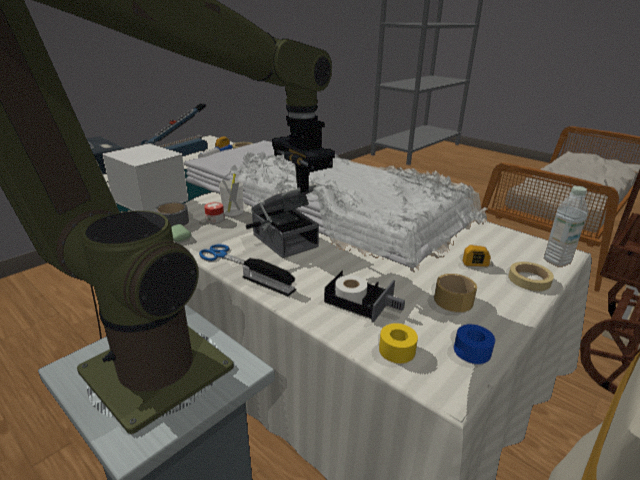

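```bash
python3 -m creep '[{"linear":[0,0.3,-0.43],"twist":0},{"linear":[0,0.65,-0.88],"twist":0},{"linear":[0,1.05,-1.3],"twist":0},{"linear":[0,1.47,-1.7],"twist":0},{"linear":[0,1.92,-2.06],"twist":0},{"linear":[0,2.4,-2.4],"twist":0},{"linear":[0,2.9,-2.7],"twist":0},{"linear":[0,3.2,-2.85],"twist":0}]' 1 20
python3 rel.py 0.489 0.0752 0.096 167.6
python3 - <<'E'
from h import *
save('scene','s3');save('top','t3')
E
```

```text
time_s: 4.9
tool_pos: [0.5141, 0.1882, 0.2821]
ee_rot: [-179.7, 0.5, 167.9]
contact_force: [1.9, -5.1, 4.1]
width: 0.0083
linear [ 0.03 -4.63  7.44] twist 0.28
{'time_s': 4.9, 'qpos': [14.718, -7.504, 104.758, -0.475, 82.472, -63.098], 'qvel': [6.621, 4.181, -6.663, -0.58, 2.825, 6.65], 'joint_torque': [2.069, -28.559, -33.524, 1.408, 0.188, -0.091], 'tool_pos': [0.514, 0.188, 0.282], 'ee_rot': [-179.704, 0.457, 167.879], 'contact_force': [1.893, -5.073, 4.07], 'moment': [-0.86, -0.3, -0.036], 'width': 0.008}
```

View pics/s3.png

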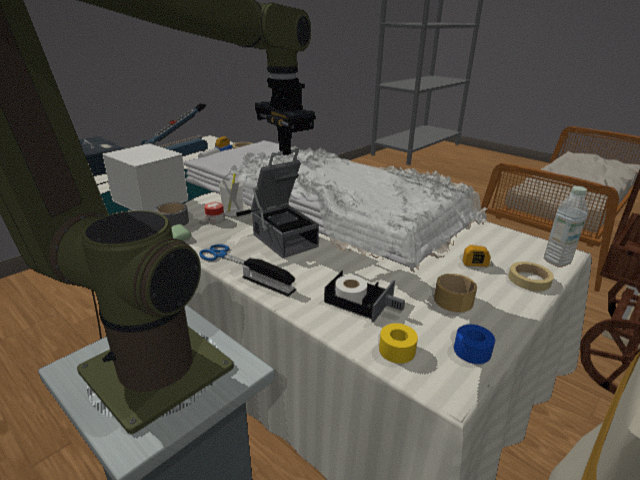

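```bash
python3 -m creep '[{"linear":[0,0.2,-0.1],"twist":0},{"linear":[0,0.35,-0.16],"twist":0},{"linear":[0,0.45,-0.2],"twist":0},{"linear":[0,0.45,-0.2],"twist":0}]' 1 20
python3 rel.py 0.489 0.0752 0.096 167.6
```

```text
time_s: 5.4
tool_pos: [0.5155, 0.1949, 0.2852]
ee_rot: [-179.0, 0.3, 167.9]
contact_force: [0.3, -16.8, 0.4]
width: 0.0088
linear [ 0.03 -4.9   7.57] twist 0.25
{'time_s': 5.4, 'qpos': [15.637, -6.804, 103.828, -1.041, 83.141, -62.086], 'qvel': [-0.286, -0.231, 0.115, 0.576, -0.191, -0.081], 'joint_torque': [9.303, -30.588, -38.416, 4.81, -1.35, 0.007], 'tool_pos': [0.515, 0.195, 0.285], 'ee_rot': [-179.009, 0.337, 167.853], 'contact_force': [0.344, -16.809, 0.386], 'moment': [-3.253, 0.066, 0.029], 'width': 0.009}
```

```bash
python3 -m creep '[{"linear":[0,0,0],"twist":0},{"linear":[0,0,0],"twist":0},{"linear":[0,0,0],"twist":0}]' 
python3 -m creep '[{"linear":[0,0,0],"twist":0},{"linear":[0,0,0],"twist":0},{"linear":[0,0,0],"twist":0},{"linear":[0,0,0],"twist":0}]' 0.16 20
python3 - <<'E'
from h import *
f=save('scene','s4');save('top','t4');save('wrist','w4')
cv2.imwrite('pics/s4z.png',cv2.resize(f['image'][90:290,200:400,::-1],None,fx=3,fy=3,interpolation=cv2.INTER_CUBIC))
st()
E
```

```text
time_s: 5.7
tool_pos: [0.5153, 0.1936, 0.2847]
ee_rot: [-178.8, 0.3, 167.8]
contact_force: [1.0, -7.0, 1.0]
width: 0.0084
time_s: 6.1
tool_pos: [0.5149, 0.1942, 0.2844]
ee_rot: [-178.9, 0.2, 167.8]
contact_force: [-0.0, 0.7, 0.3]
width: 0.0346
{'time_s': 6.25, 'qpos': [15.61, -6.789, 103.872, -1.161, 83.215, -62.074], 'qvel': [-0.132, -0.103, 0.018, -0.087, -0.013, 0.058], 'joint_torque': [0.018, -31.126, -36.604, -0.049, 0.107, -0.002], 'tool_pos': [0.515, 0.194, 0.285], 'ee_rot': [-178.842, 0.275, 167.827], 'contact_force': [0.37, -0.061, -0.05], 'moment': [0.041, 0.05, 0.031], 'width': 0.04}
```

View pics/s4z.png

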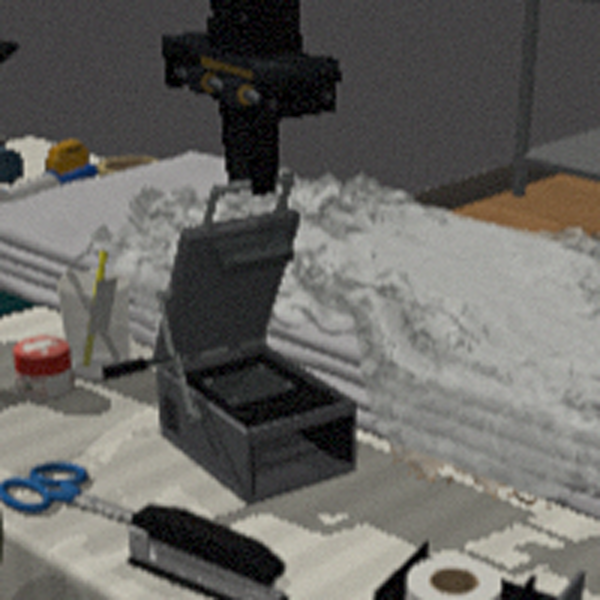

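View pics/w4.png

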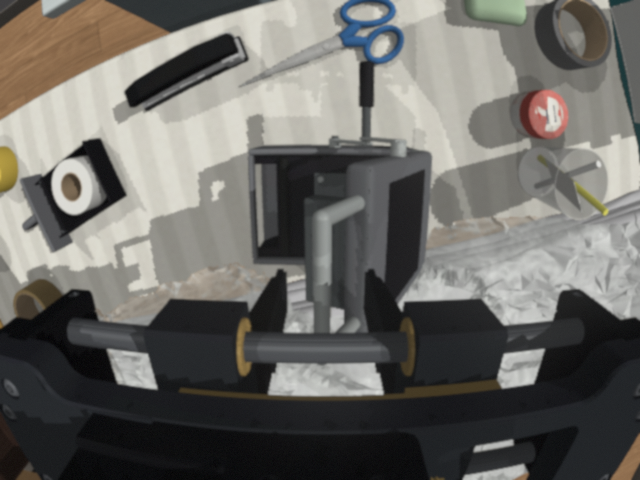

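The lid stands up by itself. In the wrist view the bar is at (322,255) between the open jaws, and the knob runs from (367,62) to (366,105). I'll check the knob position and retreat upward, then confirm the lid keeps holding.

```bash
python3 -m creep '[{"linear":[0,0,-0.4],"twist":0},{"linear":[0,0,-1],"twist":0},{"linear":[0,0,-1.8],"twist":0},{"linear":[0,0,-2.4],"twist":0},{"linear":[0,0,-2.4],"twist":0}]' 
python3 - <<'E'
from h import *
f=dict(np.load('pics/w4.npz'))
c=np.array([.515,.1993]);a=np.radians(77.5);R=np.array([[np.cos(a),np.sin(a)],[-np.sin(a),np.cos(a)]])
for p in [(367,62),(366.5,84),(366,105)]:
  q=fish(f,*p,.109)[:2]; print(q.round(4),(R@(q-c)).round(4))
f=save('scene','s5');t=save('top','t5');save('wrist','w5')
cv2.imwrite('pics/s5z.png',cv2.resize(f['image'][90:290,200:400,::-1],None,fx=3,fy=3,interpolation=cv2.INTER_CUBIC))
cv2.imwrite('pics/t5z.png',cv2.resize(t['image'][180:310,220:460,::-1],None,fx=3,fy=3,interpolation=cv2.INTER_CUBIC))
st()
E
```

```text
time_s: 6.75
tool_pos: [0.5163, 0.1956, 0.349]
ee_rot: [-179.0, 0.6, 167.8]
contact_force: [-0.5, -0.3, -0.8]
width: 0.0401
[0.3877 0.2538] [0.0257 0.1361]
[0.4067 0.2493] [0.0254 0.1165]
[0.4247 0.245 ] [0.0251 0.0981]
{'time_s': 6.9, 'qpos': [15.736, -7.848, 99.217, -1.149, 88.962, -62.063], 'qvel': [-0.079, 0.432, 1.121, -0.132, 0.095, -0.061], 'joint_torque': [0.021, -31.737, -38.142, -0.055, 0.103, -0.002], 'tool_pos': [0.515, 0.195, 0.344], 'ee_rot': [-178.83, 0.246, 167.826], 'contact_force': [0.4, 0.216, -0.147], 'moment': [0.02, 0.007, -0.081], 'width': 0.04}
```

View pics/s5z.png

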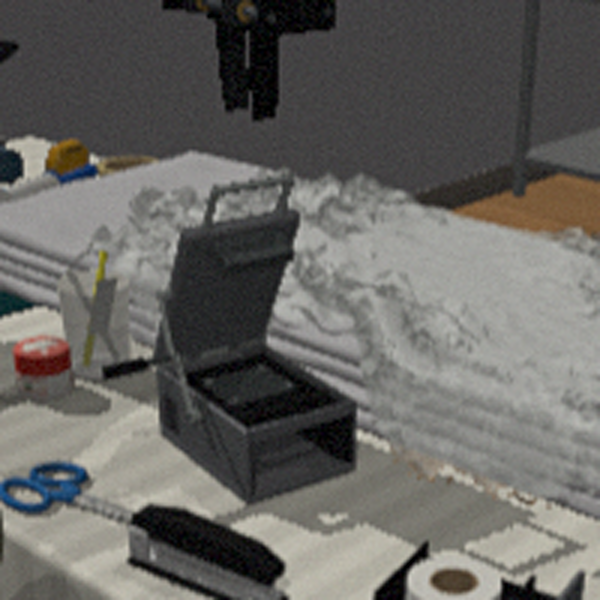

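View pics/t5z.png

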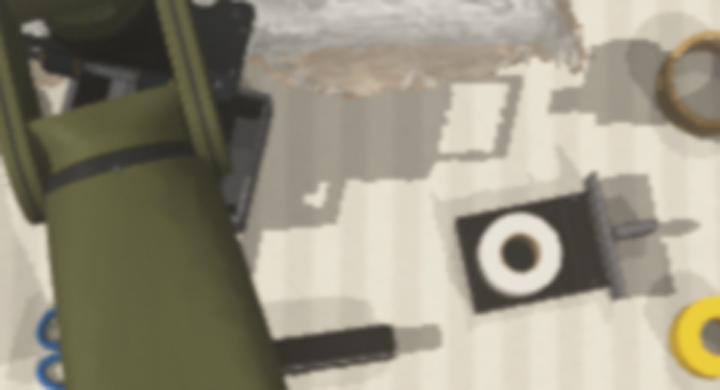

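```bash
python3 rel.py 0.441 -0.30 0.22 100.5
```

```text
linear [ -1.29 -19.98   4.97] twist 67.33
{'time_s': 6.9, 'qpos': [15.736, -7.848, 99.217, -1.149, 88.962, -62.063], 'qvel': [-0.079, 0.432, 1.121, -0.132, 0.095, -0.061], 'joint_torque': [0.021, -31.737, -38.142, -0.055, 0.103, -0.002], 'tool_pos': [0.515, 0.195, 0.344], 'ee_rot': [-178.83, 0.246, 167.826], 'contact_force': [0.4, 0.216, -0.147], 'moment': [0.02, 0.007, -0.081], 'width': 0.04}
```

The lid is propped on the straight stay and holds without the arm. The knob sits at printer (25.5, 117) mm, as specified. Next is the tray.

```bash
python3 -m creep '[{"linear":[0,-0.8,0],"twist":4},{"linear":[0,-2,0],"twist":11},{"linear":[0,-3.4,0],"twist":19},{"linear":[0,-5,0],"twist":27},{"linear":[-0.3,-6.6,0],"twist":35},{"linear":[-0.6,-8.2,0.5],"twist":43},{"linear":[-0.8,-9.8,1],"twist":50},{"linear":[-1,-11.4,1.5],"twist":57}]' -0.05 20
python3 rel.py 0.443 -0.222 0.20 100.5
```

```text
time_s: 7.7
tool_pos: [0.4784, -0.0909, 0.311]
ee_rot: [-179.5, 1.1, 110.5]
contact_force: [0.8, 0.3, -0.4]
width: 0.0502
linear [-4.41 -3.17  4.44] twist 10.04
{'time_s': 7.7, 'qpos': [-16.436, -16.218, 109.414, -1.15, 86.569, -36.907], 'qvel': [-47.667, 4.863, 7.47, 0.402, -13.051, 22.557], 'joint_torque': [4.236, -25.472, -37.245, -0.047, 0.394, -0.33], 'tool_pos': [0.478, -0.091, 0.311], 'ee_rot': [-179.498, 1.059, 110.542], 'contact_force': [0.828, 0.275, -0.404], 'moment': [-0.078, 0.03, -0.019], 'width': 0.05}
```

```bash
python3 -m creep '[{"linear":[-1.2,-0.9,0.8],"twist":3},{"linear":[-2.3,-1.7,1.8],"twist":6},{"linear":[-3.3,-2.4,2.8],"twist":9},{"linear":[-4,-2.9,3.6],"twist":10},{"linear":[-4.4,-3.17,4.2],"twist":10},{"linear":[-4.4,-3.17,4.4],"twist":10},{"linear":[-4.4,-3.17,4.4],"twist":10}]'
python3 - <<'E'
from h import *
save('wrist','w6'); save('top','t6');save('scene','s6');st()
E
```

```text
time_s: 8.4
tool_pos: [0.4423, -0.2232, 0.2027]
ee_rot: [-179.6, 1.0, 100.6]
contact_force: [0.3, 0.4, 1.1]
width: 0.0497
{'time_s': 8.55, 'qpos': [-32.37, -11.879, 116.014, -1.056, 75.21, -42.731], 'qvel': [0.113, -0.142, -0.242, -0.138, -0.127, -0.045], 'joint_torque': [-0.221, -25.474, -35.042, -0.025, 0.058, 0.0], 'tool_pos': [0.443, -0.223, 0.205], 'ee_rot': [-179.784, 1.195, 100.627], 'contact_force': [-0.179, 0.577, 0.354], 'moment': [-0.113, 0.092, 0.02], 'width': 0.05}
```

View pics/w6.png

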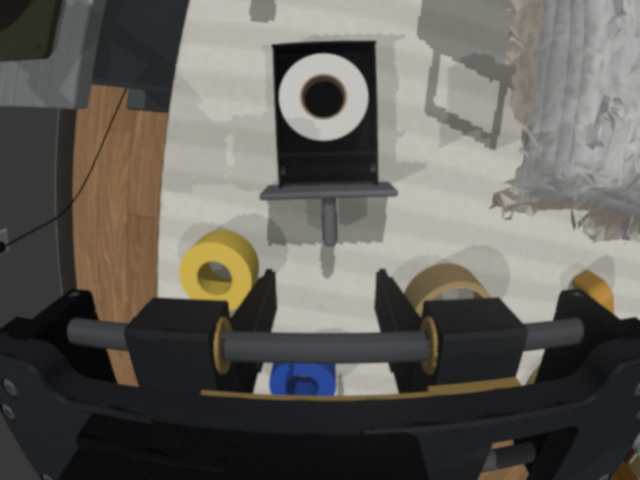

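```bash
python3 - <<'E'
from h import *
f=dict(np.load('pics/w6.npz'));F=lambda u,v,z:fish(f,u,v,z)[:2]
A=F(263,196,.049);B=F(396,190,.049);print('bezel',A,B,(A+B)/2,np.linalg.norm(B-A),'yaw',np.degrees(np.arctan2(*(B-A)[::-1]))+90)
a=F(330.5,199,.043);b=F(330.5,244,.043);print('tab',a,b,np.linalg.norm(a-b),np.degrees(np.arctan2(*(a-b)[::-1])))
C=F(275,44,.042);D=F(376,42,.042);print('end',C,D,np.linalg.norm(C-D),np.degrees(np.arctan2(*(D-C)[::-1]))+90)
print('side',np.degrees(np.arctan2(*((C+D)/2-(A+B)/2)[::-1])),'roll',F(323.5,97,.044))
E
```

```text
bezel [ 0.38656999 -0.21204764] [ 0.49387519 -0.18669869] [ 0.44022259 -0.19937317] 0.11025868145673129 yaw 103.291438417831
tab [ 0.44236407 -0.20573427] [ 0.44979285 -0.24485716] 0.03982193888640392 100.75151093975882
end [ 0.37395501 -0.08558414] [ 0.4543785  -0.06897202] 0.08212125461860764 101.67076596721299
side 102.04656116263935 roll [ 0.42116279 -0.1234532 ]
```

```bash
python3 rel.py 0.446 -0.226 0.035 101.5 | head -1
```

```text
linear [-0.12  0.08  6.8 ] twist -0.87
```

```bash
python3 -m creep '[{"linear":[-0.12,0.1,1],"twist":-0.9},{"linear":[-0.12,0.1,2.2],"twist":-0.9},{"linear":[-0.12,0.1,3.5],"twist":-0.9},{"linear":[-0.12,0.1,4.7],"twist":-0.9},{"linear":[-0.12,0.1,5.7],"twist":-0.9},{"linear":[-0.12,0.1,6.4],"twist":-0.9},{"linear":[-0.12,0.1,6.8],"twist":-0.9},{"linear":[-0.12,0.1,6.8],"twist":-0.9}]'
python3 -m creep '[{"linear":[0,0,0],"twist":0},{"linear":[0,0,0],"twist":0},{"linear":[0,0,0],"twist":0},{"linear":[0,0,0],"twist":0},{"linear":[0,0,0],"twist":0},{"linear":[0,0,0],"twist":0},{"linear":[0,0,0],"twist":0}]' 1 40
python3 - <<'E'
from h import *
save('wrist','w7'); save('top','t7');f=save('scene','s7');st()
cv2.imwrite('pics/s7z.png',cv2.resize(f['image'][150:350,240:460,::-1],None,fx=3,fy=3,interpolation=cv2.INTER_CUBIC))
E
```

```text
time_s: 9.35
tool_pos: [0.4465, -0.2287, 0.0345]
ee_rot: [-179.7, 1.1, 101.6]
contact_force: [-0.1, 0.4, -0.6]
width: 0.0496
time_s: 10.05
tool_pos: [0.4466, -0.2289, 0.0349]
ee_rot: [-179.7, 1.1, 101.6]
contact_force: [-0.7, 0.2, 2.6]
width: 0.0121
{'time_s': 10.2, 'qpos': [-32.712, 0.805, 122.322, -1.223, 56.275, -43.625], 'qvel': [-0.039, -0.1, 0.08, -0.045, 0.061, -0.021], 'joint_torque': [0.171, -28.803, -28.845, 0.027, -0.25, 0.065], 'tool_pos': [0.447, -0.229, 0.035], 'ee_rot': [-179.722, 1.149, 101.589], 'contact_force': [-1.815, 0.515, 3.956], 'moment': [0.08, 0.164, 0.119], 'width': 0.012}
```

View pics/w7.png

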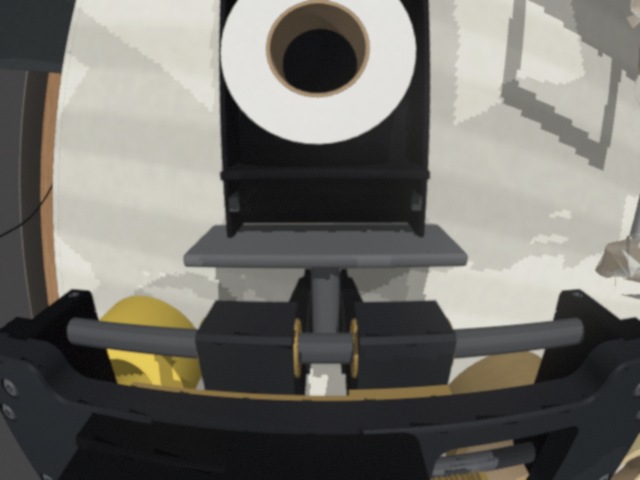

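View pics/s7z.png

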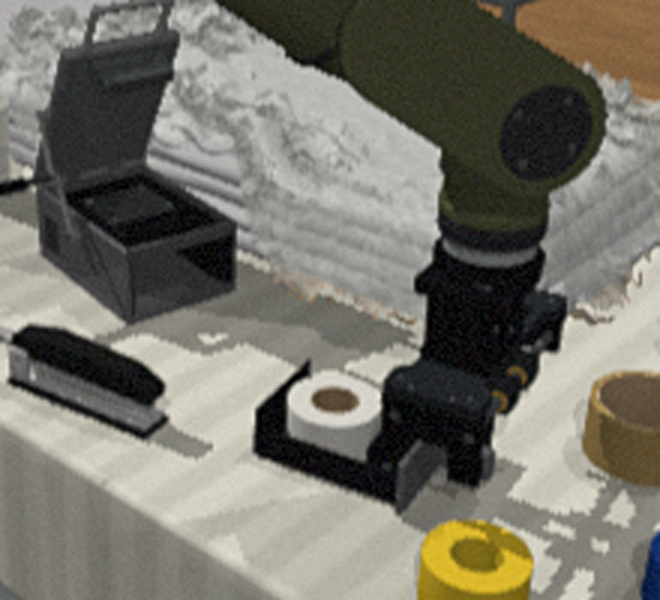

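```bash
python3 -m creep '[{"linear":[0,0,0],"twist":0},{"linear":[0,0,-0.1],"twist":0},{"linear":[0,0,-0.25],"twist":0},{"linear":[0,0,-0.45],"twist":0},{"linear":[0,0,-0.65],"twist":0},{"linear":[0,0,-0.75],"twist":0},{"linear":[0,0,-0.75],"twist":0},{"linear":[0,0,-0.75],"twist":0}]' 1 60
python3 - <<'E'
from h import *
save('wrist','w8');f=save('scene','s8');st()
cv2.imwrite('pics/s8z.png',cv2.resize(f['image'][240:340,300:430,::-1],None,fx=5,fy=5,interpolation=cv2.INTER_CUBIC))
E
python3 rel.py 0.4588 -0.0545 0.05 77.5 | head -1
```

```text
time_s: 11.0
tool_pos: [0.4466, -0.2285, 0.0537]
ee_rot: [-179.7, 1.2, 101.6]
contact_force: [-0.9, -0.4, -3.4]
width: 0.0117
{'time_s': 11.1, 'qpos': [-32.675, -0.934, 121.927, -1.195, 58.438, -43.639], 'qvel': [0.03, 0.108, 0.086, 0.121, -0.009, 0.089], 'joint_torque': [0.002, -31.198, -31.956, 0.105, 0.194, -0.004], 'tool_pos': [0.446, -0.228, 0.053], 'ee_rot': [-179.701, 1.13, 101.587], 'contact_force': [0.051, -0.217, -2.169], 'moment': [-0.285, 0.014, -0.056], 'width': 0.012}
linear [6.71 1.88 0.14] twist 24.09
```

View pics/s8z.png

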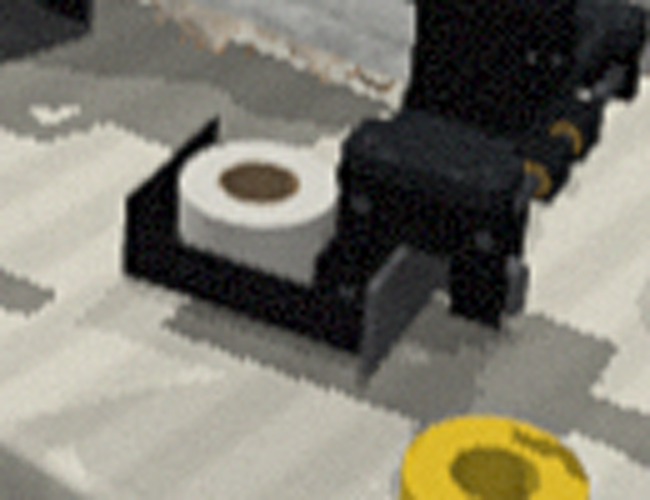

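View pics/w8.png

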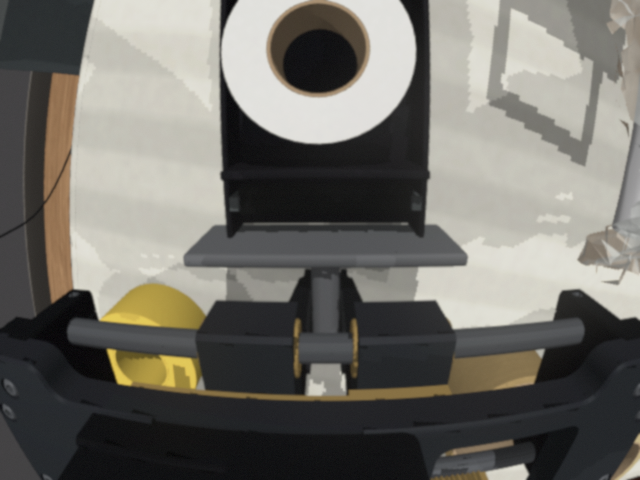

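```bash
python3 -m creep '[{"linear":[0.15,0.05,0],"twist":1},{"linear":[0.5,0.15,0],"twist":3},{"linear":[1,0.3,0],"twist":5},{"linear":[1.5,0.45,0],"twist":7.5},{"linear":[2,0.6,0],"twist":10},{"linear":[2.5,0.75,0],"twist":12},{"linear":[3,0.9,0],"twist":13.5},{"linear":[3.3,1,0],"twist":14}]'
python3 rel.py 0.4588 -0.0545 0.049 77.5 | head -1
```

```text
time_s: 11.9
tool_pos: [0.4541, -0.1415, 0.0513]
ee_rot: [-179.9, 1.1, 87.6]
contact_force: [-0.5, -0.3, -2.4]
width: 0.0119
linear [3.48 0.04 0.09] twist 10.07
```

```bash
python3 -m creep '[{"linear":[0.4,0,0.02],"twist":1.5},{"linear":[0.9,0,0.04],"twist":3},{"linear":[1.5,0,0.06],"twist":5},{"linear":[2.1,0,0.08],"twist":7},{"linear":[2.7,0,0.08],"twist":8.5},{"linear":[3.2,0.02,0.08],"twist":9.6},{"linear":[3.45,0.04,0.08],"twist":10},{"linear":[3.45,0.04,0.08],"twist":10}]'
python3 - <<'E'
from h import *
save('wrist','w9');f=save('scene','s9');t=save('top','t9');st()
cv2.imwrite('pics/s9z.png',cv2.resize(f['image'][130:310,220:420,::-1],None,fx=3,fy=3,interpolation=cv2.INTER_CUBIC))
E
```

```text
time_s: 12.7
tool_pos: [0.4586, -0.0549, 0.0474]
ee_rot: [179.9, 1.1, 77.7]
contact_force: [0.5, -0.3, -3.2]
width: 0.0116
{'time_s': 12.85, 'qpos': [-12.916, -5.34, 126.776, -1.356, 58.419, 0.223], 'qvel': [-0.3, -0.045, -0.01, -0.018, -0.123, 0.175], 'joint_torque': [0.237, -27.401, -31.768, 0.201, 0.033, -0.004], 'tool_pos': [0.459, -0.056, 0.048], 'ee_rot': [179.858, 1.156, 77.569], 'contact_force': [0.295, -0.489, -3.025], 'moment': [-0.261, 0.11, 0.039], 'width': 0.012}
```

View pics/s9z.png

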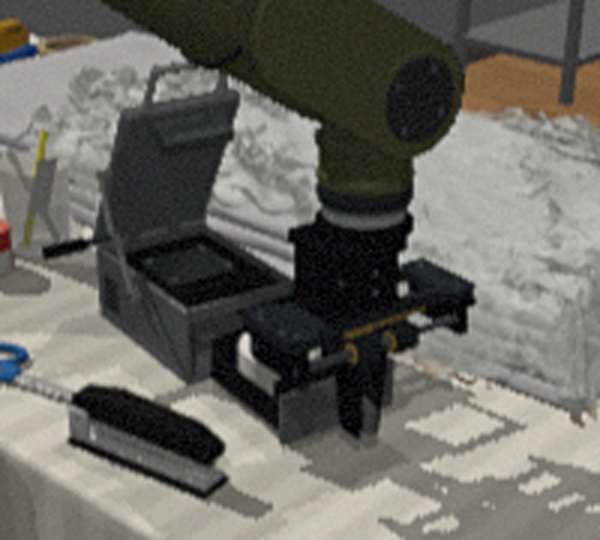

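View pics/w9.png

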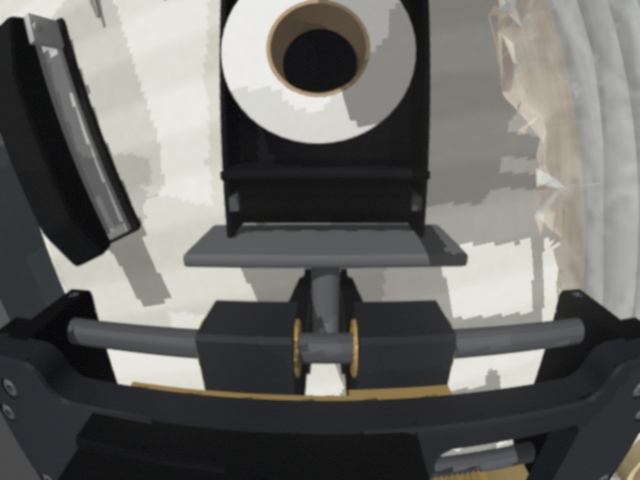

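View pics/t9.png

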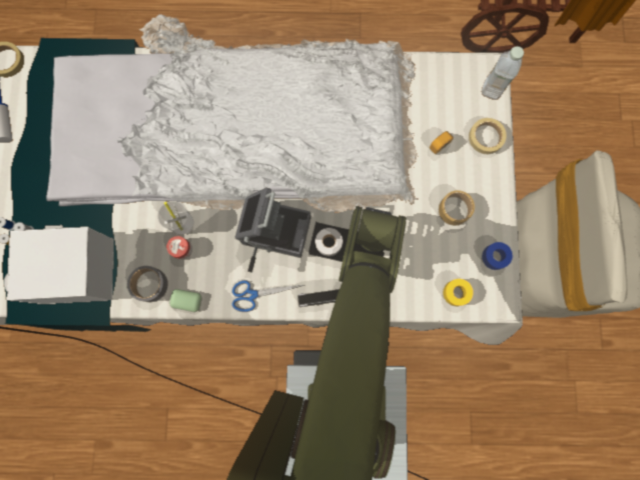

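The tray is held level in front of the bay, and its roll is at (327,240) in the top view. I'll check the lateral alignment against the bay.

```bash
python3 - <<'E'
from h import *
f=dict(np.load('pics/t9.npz'));P=cloud(f);im=f['image'].astype(int)
cv2.imwrite('pics/t9z.png',cv2.resize(f['image'][190:280,230:370,::-1],None,fx=5,fy=5,interpolation=cv2.INTER_CUBIC))
w=np.zeros((480,640),np.uint8);w[224:258,312:346]=1
w&=((im.min(-1)>100)&(P[...,2]>.045)&(P[...,2]<.075)).astype(np.uint8)
c=max(cv2.findContours(w,cv2.RETR_EXTERNAL,cv2.CHAIN_APPROX_NONE)[0],key=len)
(cx,cy),r=cv2.minEnclosingCircle(c);q=pt(f,cx,cy,.057)[:2];print(cx,cy,r,q)
a=np.radians(77.5);R=np.array([[np.cos(a),np.sin(a)],[-np.sin(a),np.cos(a)]]);c0=np.array([.515,.1993])
print('roll in printer',R@(q-c0));s=manip.observe();print('tcp',R@(s['tool_pos'][:2]-c0))
E
```

```text
328.1509094238281 241.426513671875 13.479752540588379 [0.47828505 0.05400161]
roll in printer [-0.1498008   0.00439633]
tcp [-0.26122446 -0.0002916 ]
```

View pics/t9z.png

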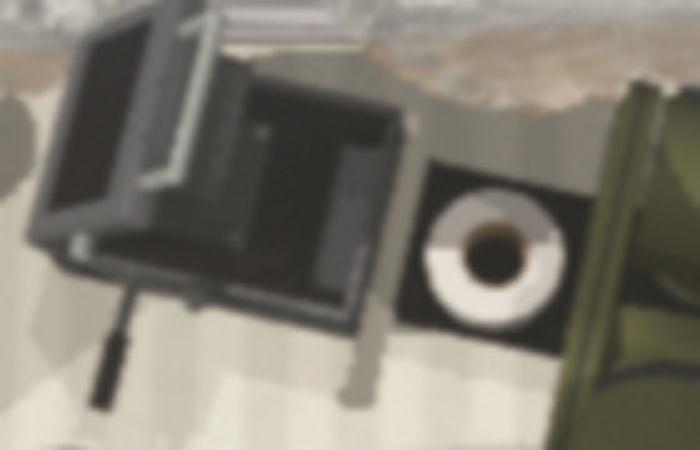

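```bash
python3 - <<'E'
from h import *
f=dict(np.load('pics/t9.npz'))
Z=lambda u,v,z:pt(f,230+(u+.5)/5-.5,190+(v+.5)/5-.5,z)[:2]
a=np.radians(77.5);R=np.array([[np.cos(a),np.sin(a)],[-np.sin(a),np.cos(a)]]);c0=np.array([.515,.1993])
for n,p in dict(tA=(430,160,.055),tB=(401,322,.055),pA=(412,112,.075),pB=(360,335,.075),sideA=(595,197,.042),sideB=(565,353,.042)).items(): print(n,(R@(Z(*p)-c0)).round(4))
E
```

```text
tA [-0.1042 -0.0411]
tB [-0.1098  0.0486]
pA [-0.09   -0.0603]
pB [-0.0916  0.0631]
sideA [-0.1956 -0.0445]
sideB [-0.199   0.0428]
```

```bash
python3 -m creep '[{"linear":[0,0,-0.1],"twist":0},{"linear":[0.3,0,-0.12],"twist":0},{"linear":[0.6,0,-0.13],"twist":0},{"linear":[0.9,0,-0.14],"twist":0},{"linear":[1.2,0,-0.14],"twist":0},{"linear":[1.5,0,-0.15],"twist":0},{"linear":[1.7,0,-0.15],"twist":0},{"linear":[1.7,0,-0.15],"twist":0}]'
python3 - <<'E'
from h import *
save('wrist','w10');f=save('scene','s10');t=save('top','t10');st()
cv2.imwrite('pics/w10z.png',cv2.resize(cv2.imread('pics/w10.png')[0:280,140:500],None,fx=2,fy=2))
cv2.imwrite('pics/t10z.png',cv2.resize(t['image'][190:280,230:370,::-1],None,fx=5,fy=5,interpolation=cv2.INTER_CUBIC))
a=np.radians(77.5);R=np.array([[np.cos(a),np.sin(a)],[-np.sin(a),np.cos(a)]]);c0=np.array([.515,.1993])
s=manip.observe();print('tcp',R@(s['tool_pos'][:2]-c0))
E
```

```text
time_s: 13.65
tool_pos: [0.4682, -0.0135, 0.0506]
ee_rot: [179.8, 1.1, 77.6]
contact_force: [1.0, -0.7, -2.7]
width: 0.012
{'time_s': 13.8, 'qpos': [-7.639, -4.728, 125.88, -1.361, 58.802, 5.495], 'qvel': [-0.242, -0.126, 0.147, -0.105, -0.064, -0.099], 'joint_torque': [0.198, -27.906, -31.607, 0.101, 0.163, -0.095], 'tool_pos': [0.468, -0.014, 0.051], 'ee_rot': [179.85, 1.156, 77.57], 'contact_force': [0.518, 0.395, -2.87], 'moment': [-0.248, -0.018, -0.086], 'width': 0.012}
tcp [-0.21863757 -0.00031042]
```

View pics/w10z.png

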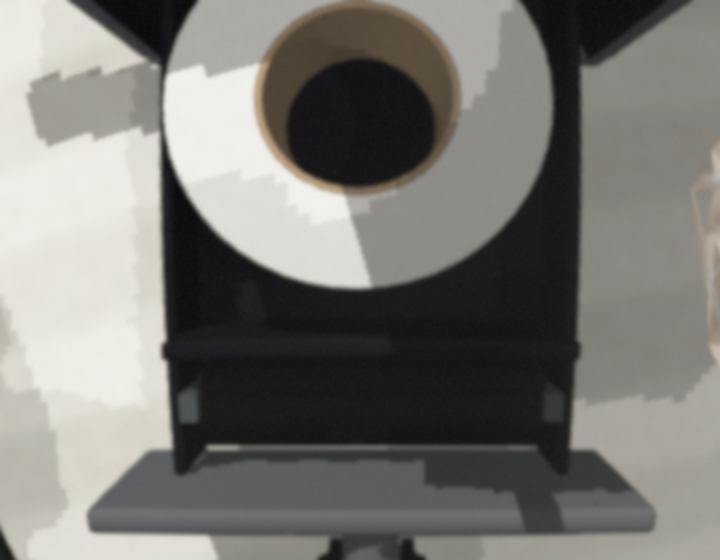

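View pics/t10z.png

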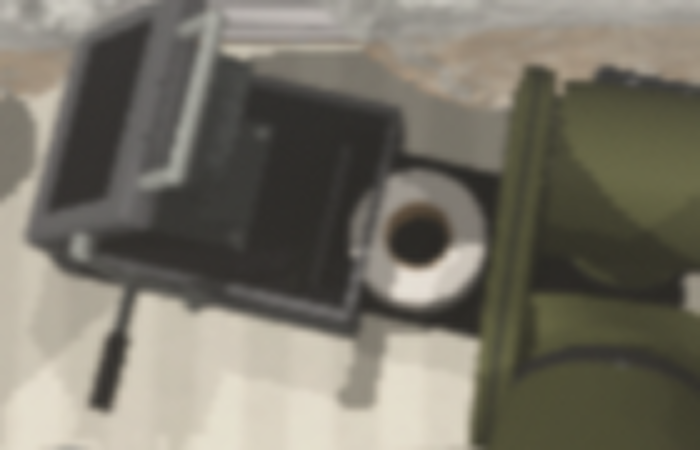

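The tray end is inside the mouth. The gaps in the wrist view are about equal, left near column 160 and right near 588, and there is no lateral force. I'll continue.

```bash
python3 -m creep '[{"linear":[0.25,0,0],"twist":0},{"linear":[0.5,0,-0.01],"twist":0},{"linear":[0.75,0,-0.01],"twist":0},{"linear":[1,0,-0.02],"twist":0},{"linear":[1.25,0,-0.02],"twist":0},{"linear":[1.5,0,-0.03],"twist":0}]'
python3 - <<'E'
from h import *
save('wrist','w11');t=save('top','t11');st()
cv2.imwrite('pics/w11z.png',cv2.resize(cv2.imread('pics/w11.png')[0:280,140:500],None,fx=2,fy=2))
E
```

```text
time_s: 14.4
tool_pos: [0.4762, 0.023, 0.0505]
ee_rot: [179.8, 1.2, 77.6]
contact_force: [0.9, -0.5, -1.9]
width: 0.0117
{'time_s': 14.5, 'qpos': [-3.007, -3.522, 124.744, -1.337, 58.816, 10.06], 'qvel': [-0.758, -0.144, 0.203, -0.394, -0.003, -0.505], 'joint_torque': [0.271, -28.845, -31.525, 0.132, 0.179, -0.033], 'tool_pos': [0.476, 0.023, 0.051], 'ee_rot': [179.844, 1.134, 77.625], 'contact_force': [2.389, 0.031, -2.061], 'moment': [-0.289, 0.009, -0.123], 'width': 0.012}
```

View pics/w11z.png

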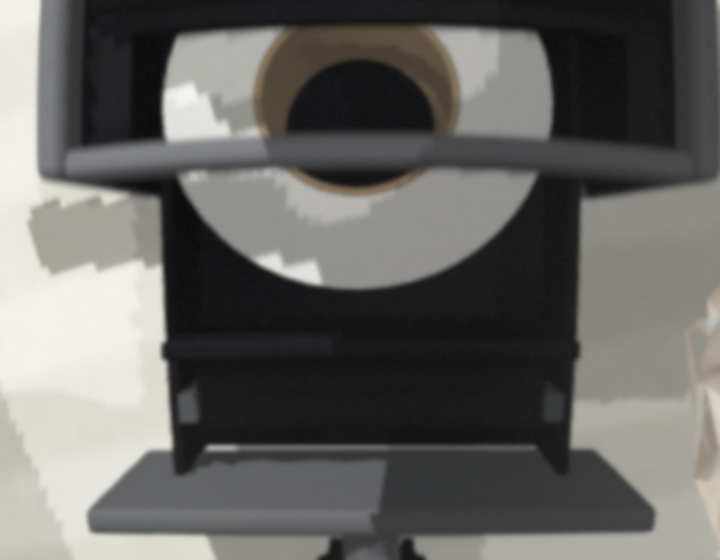

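```bash
python3 -m creep '[{"linear":[0.25,0.03,0],"twist":0},{"linear":[0.5,0.04,-0.01],"twist":0},{"linear":[0.75,0.05,-0.01],"twist":0},{"linear":[1,0.05,-0.02],"twist":0},{"linear":[1.25,0.05,-0.02],"twist":0},{"linear":[1.5,0.05,-0.02],"twist":0},{"linear":[1.7,0.05,-0.02],"twist":0},{"linear":[1.8,0.05,-0.02],"twist":0}]'
python3 - <<'E'
from h import *
save('wrist','w12');st()
cv2.imwrite('pics/w12z.png',cv2.resize(cv2.imread('pics/w12.png')[0:280,140:500],None,fx=2,fy=2))
E
```

```text
time_s: 15.3
tool_pos: [0.4872, 0.0675, 0.0502]
ee_rot: [179.8, 1.1, 77.6]
contact_force: [-0.3, -1.1, -2.8]
width: 0.0115
{'time_s': 15.35, 'qpos': [2.258, -1.441, 122.792, -1.317, 58.793, 15.293], 'qvel': [-0.537, -0.208, 0.235, -0.204, 0.001, -0.615], 'joint_torque': [-0.223, -30.674, -31.781, 0.135, -0.001, 0.013], 'tool_pos': [0.487, 0.068, 0.05], 'ee_rot': [179.848, 1.125, 77.647], 'contact_force': [0.241, 0.076, -2.439], 'moment': [-0.275, 0.103, -0.012], 'width': 0.012}
```

View pics/w12z.png

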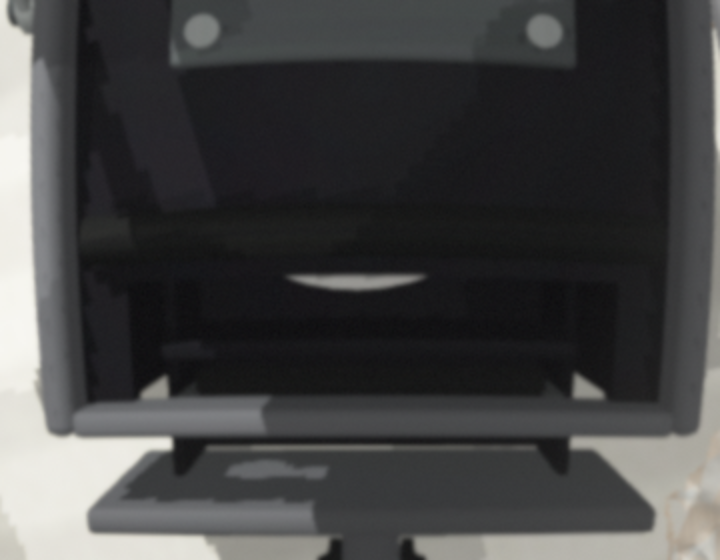

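```bash
python3 -m creep '[{"linear":[0.1,0,0.06],"twist":0},{"linear":[0.25,0,0.12],"twist":0},{"linear":[0.4,0,0.15],"twist":0},{"linear":[0.55,0,0.15],"twist":0},{"linear":[0.65,0,0.15],"twist":0},{"linear":[0.72,0,0.15],"twist":0},{"linear":[0.76,0,0.15],"twist":0}]'
python3 rel.py 0.489 0.0822 0.0455 77.5
```

```text
time_s: 16.05
tool_pos: [0.4908, 0.0841, 0.0461]
ee_rot: [179.9, 1.4, 77.7]
contact_force: [-4.1, -12.6, 2.0]
width: 0.0114
linear [-0.09 -0.05  0.02] twist 0.2
{'time_s': 16.05, 'qpos': [4.311, -0.168, 122.0, -1.639, 58.489, 17.465], 'qvel': [0.591, 0.279, -0.358, -1.118, 0.42, 1.043], 'joint_torque': [5.994, -30.189, -32.331, 2.662, -1.163, -0.268], 'tool_pos': [0.491, 0.084, 0.046], 'ee_rot': [179.898, 1.428, 77.705], 'contact_force': [-4.139, -12.572, 1.977], 'moment': [-2.239, 0.62, -0.268], 'width': 0.011}
```

```bash
python3 -m creep '[{"linear":[0.05,0,0.02],"twist":0},{"linear":[0.08,0,0.04],"twist":0},{"linear":[0.08,0,0.04],"twist":0}]'
python3 - <<'E'
from h import *
save('wrist','w13');f=save('scene','s13');st()
cv2.imwrite('pics/w13z.png',cv2.resize(cv2.imread('pics/w13.png')[0:280,140:500],None,fx=2,fy=2))
cv2.imwrite('pics/s13z.png',cv2.resize(f['image'][130:310,220:420,::-1],None,fx=3,fy=3,interpolation=cv2.INTER_CUBIC))
E
```

```text
time_s: 16.35
tool_pos: [0.4909, 0.0841, 0.0457]
ee_rot: [180.0, 1.7, 77.7]
contact_force: [-3.8, -10.3, 4.6]
width: 0.0115
{'time_s': 16.45, 'qpos': [4.424, -0.03, 121.911, -1.889, 58.563, 17.717], 'qvel': [-0.062, -0.062, 0.025, 0.026, -0.015, 0.036], 'joint_torque': [4.902, -29.277, -31.569, 1.847, -1.274, -0.164], 'tool_pos': [0.491, 0.084, 0.046], 'ee_rot': [179.948, 1.667, 77.697], 'contact_force': [-4.023, -10.122, 4.163], 'moment': [-1.4, 0.714, -0.162], 'width': 0.012}
```

View pics/w13z.png

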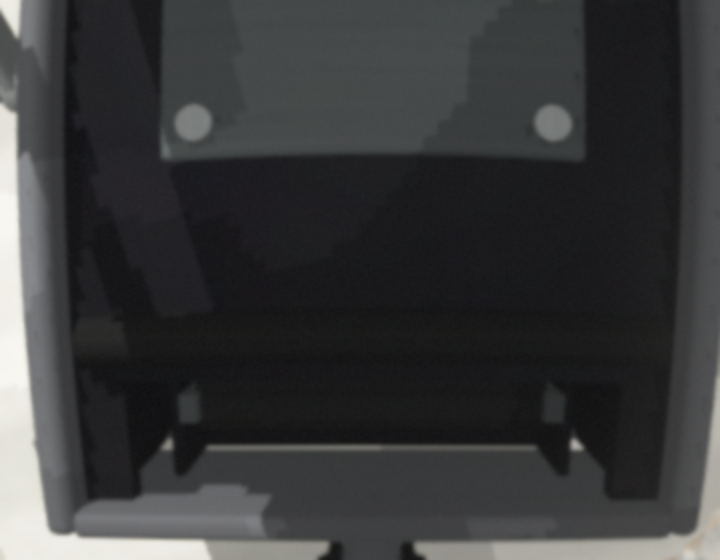

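View pics/s13z.png

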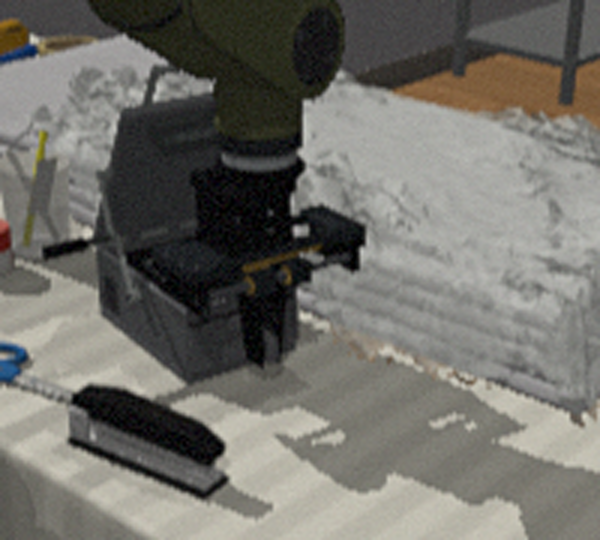

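```bash
python3 -m creep '[{"linear":[0,0,0],"twist":0},{"linear":[0,0,0],"twist":0},{"linear":[0,0,0],"twist":0},{"linear":[0,0,0],"twist":0}]' 0.2 20
python3 -m creep '[{"linear":[-0.05,0,-0.2],"twist":0},{"linear":[-0.1,0,-0.7],"twist":0},{"linear":[-0.15,0,-1.4],"twist":0},{"linear":[-0.3,0,-2.2],"twist":0},{"linear":[-0.6,0,-3.2],"twist":0},{"linear":[-1,0,-4.3],"twist":0},{"linear":[-1.5,0,-5.4],"twist":0},{"linear":[-2.5,0,-6.6],"twist":0}]'
python3 - <<'E'
from h import *
save('wrist','w14');f=save('scene','s14');st()
cv2.imwrite('pics/s14z.png',cv2.resize(f['image'][130:310,220:420,::-1],None,fx=3,fy=3,interpolation=cv2.INTER_CUBIC))
E
```

```text
time_s: 16.85
tool_pos: [0.4912, 0.0844, 0.046]
ee_rot: [179.9, 1.6, 77.7]
contact_force: [-0.4, 0.3, -0.2]
width: 0.0364
time_s: 17.65
tool_pos: [0.4785, 0.0283, 0.2148]
ee_rot: [179.9, 1.6, 77.8]
contact_force: [0.3, -0.2, -0.1]
width: 0.0379
{'time_s': 17.75, 'qpos': [-2.297, -14.356, 116.661, -1.71, 77.284, 10.487], 'qvel': [1.578, 2.554, 3.264, 1.587, -2.519, 1.752], 'joint_torque': [-0.586, -23.467, -34.148, -0.152, 0.353, -0.195], 'tool_pos': [0.481, 0.026, 0.219], 'ee_rot': [179.297, 1.569, 77.577], 'contact_force': [-0.758, 0.152, 1.073], 'moment': [-0.09, 0.007, 0.017], 'width': 0.038}
```

View pics/w14.png

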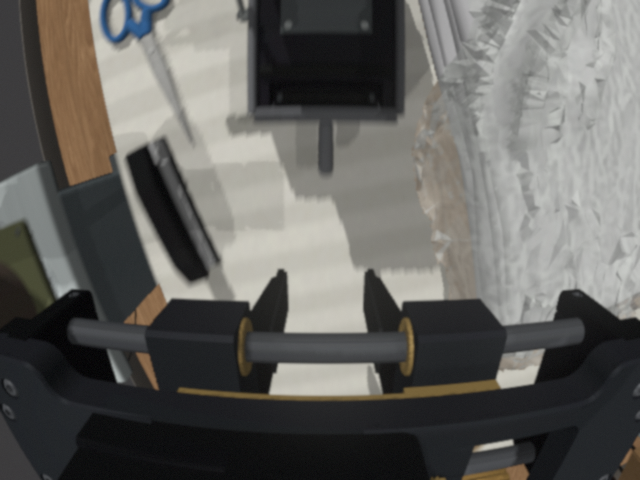

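View pics/s14z.png

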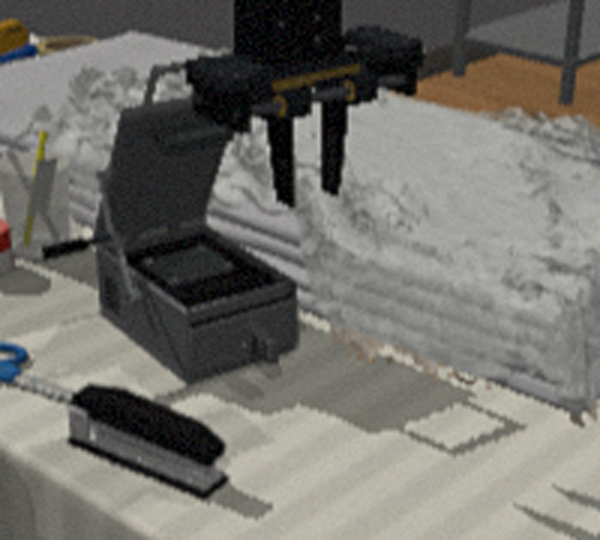

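The tray's bezel is flush on the front face: level bezel row 112 in the wrist view, with the tab at (326,145). The lid is still propped. Now I go round the robot side to the knob, turning the tool by 90° with the jaws shut.

```bash
python3 rel.py 0.3605 0.0799 0.25 167.5 | head -1
python3 -m creep '[{"linear":[0,-0.3,-0.3],"twist":-4},{"linear":[0.1,-0.9,-0.6],"twist":-12},{"linear":[0.2,-1.6,-0.9],"twist":-20},{"linear":[0.3,-2.4,-1.2],"twist":-28},{"linear":[0.5,-3.2,-1.2],"twist":-36},{"linear":[0.7,-3.9,-1.2],"twist":-44},{"linear":[0.9,-4.5,-1.2],"twist":-52},{"linear":[1.1,-4.9,-1.2],"twist":-60}]' 1 20
python3 rel.py 0.3605 0.0799 0.25 167.5 | head -1; python3 rel.py 0.4129 0.2936 0.22 167.5
```

```text
linear [ 1.05 -5.18 -1.23] twist -89.92
time_s: 18.55
tool_pos: [0.3662, 0.0812, 0.2468]
ee_rot: [-179.0, 1.4, 138.0]
contact_force: [-0.3, 1.1, 0.4]
width: 0.0005
linear [ 0.14 -0.19 -0.13] twist -29.55
linear [4.3  7.56 1.07] twist -29.55
{'time_s': 18.55, 'qpos': [5.505, -31.47, 126.14, -1.69, 85.145, -42.294], 'qvel': [11.761, -10.555, 6.656, -0.126, 3.919, -67.64], 'joint_torque': [-1.039, -12.031, -37.087, -0.055, 0.066, 0.988], 'tool_pos': [0.366, 0.081, 0.247], 'ee_rot': [-179.001, 1.369, 137.951], 'contact_force': [-0.253, 1.134, 0.372], 'moment': [-0.058, 0.033, 0.012], 'width': 0.0}
```

```bash
python3 -m creep '[{"linear":[0,0,0],"twist":-7},{"linear":[0,0,0],"twist":-15},{"linear":[0.3,0.4,0],"twist":-23},{"linear":[0.9,1.5,0],"twist":-29.5},{"linear":[1.7,3,0],"twist":-29.5},{"linear":[2.6,4.6,0],"twist":-29.5},{"linear":[3.4,6,0],"twist":-29.5},{"linear":[4,7,0],"twist":-29.5}]'
python3 -m creep '[{"linear":[0,0,0],"twist":0}]'
python3 - <<'E'
from h import *
save('wrist','w15');f=save('scene','s15')
E
python3 rel.py 0.4129 0.2936 0.115 167.5
```

```text
time_s: 19.35
tool_pos: [0.4089, 0.2805, 0.241]
ee_rot: [-178.5, 0.7, 167.5]
contact_force: [-0.4, -0.6, 0.3]
width: -0.0001
time_s: 19.45
tool_pos: [0.4085, 0.2832, 0.2404]
ee_rot: [-178.5, 0.6, 167.8]
contact_force: [0.4, -1.1, -0.3]
width: 0.0001
linear [-0.07  0.54  5.02] twist 0.14
{'time_s': 19.55, 'qpos': [29.197, -12.58, 113.163, -1.621, 80.042, -48.148], 'qvel': [-1.557, -1.484, 0.932, -0.3, 0.086, -0.078], 'joint_torque': [0.729, -25.433, -36.553, 0.008, 0.067, 0.024], 'tool_pos': [0.408, 0.281, 0.24], 'ee_rot': [-178.394, 0.595, 167.642], 'contact_force': [-0.064, -1.197, 0.467], 'moment': [-0.081, -0.029, 0.021], 'width': 0.0}
```

View pics/w15.png

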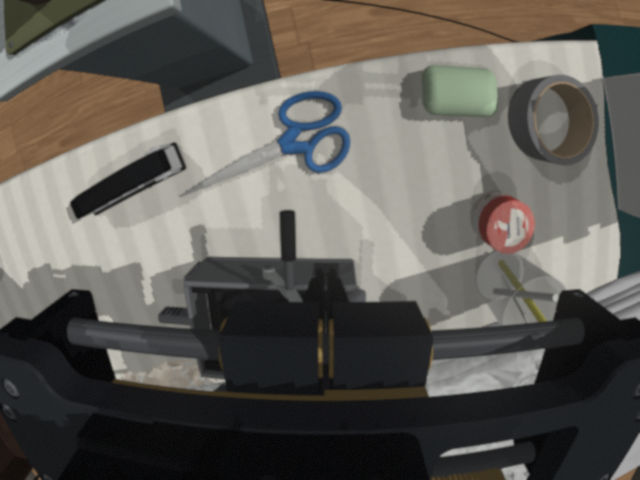

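```bash
python3 - <<'E'
from h import *
a=np.radians(77.6);R=np.array([[np.cos(a),np.sin(a)],[-np.sin(a),np.cos(a)]]);c0=np.array([.515,.1993])
f=dict(np.load('pics/w15.npz'))
for p in [(288,213),(288.5,235),(289,258)]: print('knob',R@(fish(f,*p,.109)[:2]-c0))
print('cup',R@(fish(f,500,278,.127)[:2]-c0),'tin',R@(fish(f,510,224,.05)[:2]-c0))
t=dict(np.load('pics/top0.npz'));P=cloud(t);print('h',np.percentile(P[200:235,160:190,2],[90,97,99]), 'cup top',R@(pt(t,175,216,.1)[:2]-c0))
s=manip.observe();print('tcp',R@(s['tool_pos'][:2]-c0))
E
```

```text
knob [0.0261712 0.1350562]
knob [0.02612044 0.11726381]
knob [0.02597237 0.09796307]
cup [0.19787468 0.08785153] tin [0.24011252 0.1131012 ]
h [0.09609498 0.10977697 0.12006249] cup top [0.25445546 0.03802097]
tcp [0.05679038 0.12177538]
```

```bash
python3 -m creep '[{"linear":[0,0.1,0.8],"twist":0},{"linear":[-0.1,0.15,1.8],"twist":0},{"linear":[-0.1,0.2,2.8],"twist":0},{"linear":[-0.1,0.2,3.2],"twist":0}]'
python3 - <<'E'
from h import *
a=np.radians(77.6);R=np.array([[np.cos(a),np.sin(a)],[-np.sin(a),np.cos(a)]]);c0=np.array([.515,.1993])
s=manip.observe();print('tcp',R@(s['tool_pos'][:2]-c0),s['tool_pos'][2],s['contact_force'])
E
```

```text
time_s: 19.95
tool_pos: [0.4106, 0.281, 0.1577]
ee_rot: [-178.2, 0.4, 167.6]
contact_force: [0.3, 0.1, -0.3]
width: 0.0008
tcp [0.05740213 0.11949188] 0.15773126204377502 [ 0.29461081  0.13317785 -0.27943079]
```

```bash
python3 -m creep '[{"linear":[0,0.05,0.5],"twist":0},{"linear":[0,0.1,1.1],"twist":0},{"linear":[0,0.1,1.6],"twist":0},{"linear":[0,0.1,1.8],"twist":0},{"linear":[0,0.1,1.8],"twist":0}]'
python3 - <<'E'
from h import *
a=np.radians(77.6);R=np.array([[np.cos(a),np.sin(a)],[-np.sin(a),np.cos(a)]]);c0=np.array([.515,.1993])
s=manip.observe();print('tcp',R@(s['tool_pos'][:2]-c0),s['tool_pos'][2],s['contact_force'])
f=save('scene','s16');cv2.imwrite('pics/s16z.png',cv2.resize(f['image'][130:310,180:380,::-1],None,fx=3,fy=3,interpolation=cv2.INTER_CUBIC))
save('wrist','w16')
E
```

```text
time_s: 20.45
tool_pos: [0.4108, 0.2818, 0.1118]
ee_rot: [-178.2, 0.4, 167.6]
contact_force: [-0.5, 0.2, 0.5]
width: 0.0005
tcp [0.05818903 0.11951836] 0.11180471510885076 [-0.54253066  0.22115587  0.54823902]
```

View pics/s16z.png

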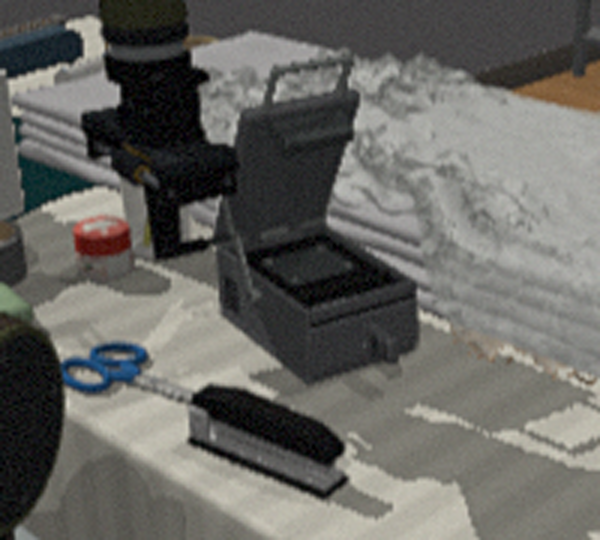

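View pics/w16.png

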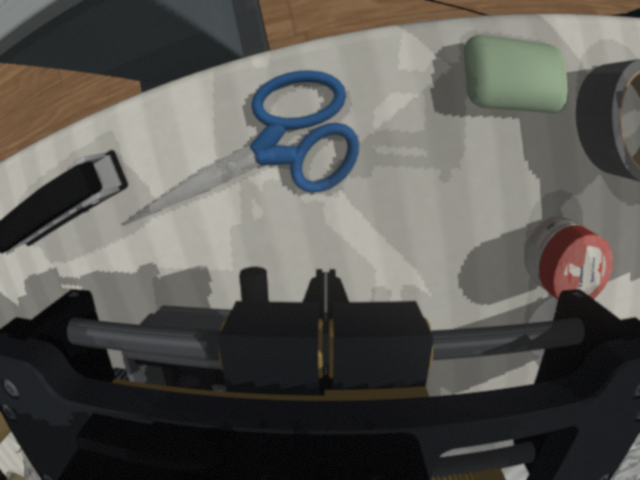

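```bash
python3 -m creep '[{"linear":[0,-0.3,0],"twist":0},{"linear":[0,-0.6,0],"twist":0},{"linear":[0,-0.9,0],"twist":0},{"linear":[0,-1.2,0],"twist":0},{"linear":[0,-1.4,0],"twist":0},{"linear":[0,-1.6,0],"twist":0},{"linear":[0,-1.6,0],"twist":0}]'
python3 - <<'E'
from h import *
a=np.radians(77.6);R=np.array([[np.cos(a),np.sin(a)],[-np.sin(a),np.cos(a)]]);c0=np.array([.515,.1993])
s=manip.observe();print('tcp',R@(s['tool_pos'][:2]-c0),s['tool_pos'][2],s['contact_force'])
f=save('scene','s17');cv2.imwrite('pics/s17z.png',cv2.resize(f['image'][130:310,180:380,::-1],None,fx=3,fy=3,interpolation=cv2.INTER_CUBIC))
E
```

```text
time_s: 21.25
tool_pos: [0.4027, 0.2426, 0.1143]
ee_rot: [-178.2, 0.4, 167.5]
contact_force: [-0.1, 0.2, 0.1]
width: 0.0006
tcp [0.01815088 0.11896583] 0.11427062067389282 [-0.09930532  0.17818481  0.12017589]
```

View pics/s17z.png

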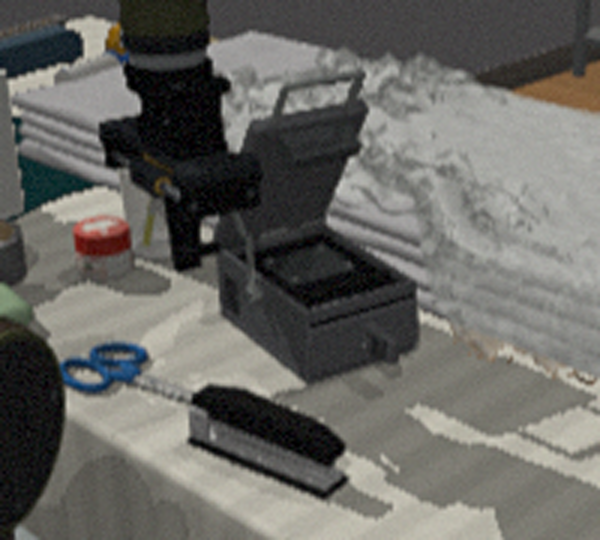

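The knee has broken and the lid is sinking. I'll back off.

```bash
python3 -m creep '[{"linear":[0,0.4,0],"twist":0},{"linear":[0,1,0],"twist":0},{"linear":[0.2,1.4,-0.4],"twist":0},{"linear":[0.4,1.6,-1],"twist":0},{"linear":[0.7,1.6,-1.8],"twist":0},{"linear":[0.9,1.6,-2.8],"twist":0},{"linear":[1,1.6,-3.8],"twist":0},{"linear":[1,1.6,-4.4],"twist":0}]'
for i in 1 2 3 4; do python3 -m creep '[{"linear":[0,0,0],"twist":0},{"linear":[0,0,0],"twist":0},{"linear":[0,0,0],"twist":0},{"linear":[0,0,0],"twist":0},{"linear":[0,0,0],"twist":0},{"linear":[0,0,0],"twist":0},{"linear":[0,0,0],"twist":0},{"linear":[0,0,0],"twist":0}]' >/dev/null; done
python3 - <<'E'
from h import *
f=save('scene','s18');cv2.imwrite('pics/s18z.png',cv2.resize(f['image'][130:310,180:380,::-1],None,fx=3,fy=3,interpolation=cv2.INTER_CUBIC))
t=save('top','t18');P=cloud(t);cv2.imwrite('pics/t18z.png',cv2.resize(t['image'][180:310,220:480,::-1],None,fx=3,fy=3,interpolation=cv2.INTER_CUBIC))
save('wrist','w18');st()
E
```

```text
time_s: 22.1
tool_pos: [0.3872, 0.2921, 0.2266]
ee_rot: [-178.4, 0.6, 167.6]
contact_force: [-0.3, 0.7, -0.3]
width: 0.0004
{'time_s': 25.45, 'qpos': [31.557, -13.513, 115.282, -1.599, 78.881, -45.728], 'qvel': [0.082, 0.07, 0.017, -0.044, 0.007, 0.1], 'joint_torque': [0.0, -25.085, -35.925, -0.051, 0.119, -0.003], 'tool_pos': [0.387, 0.292, 0.226], 'ee_rot': [-178.423, 0.624, 167.611], 'contact_force': [0.242, -0.431, 0.435], 'moment': [0.045, -0.034, -0.015], 'width': 0.0}
```

View pics/s18z.png

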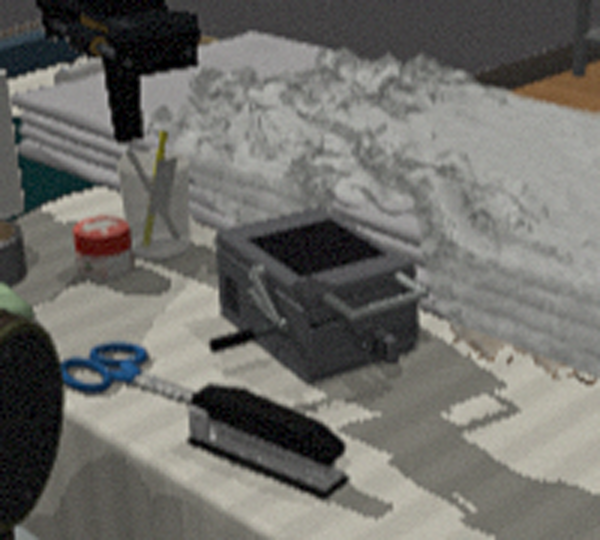

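View pics/t18z.png

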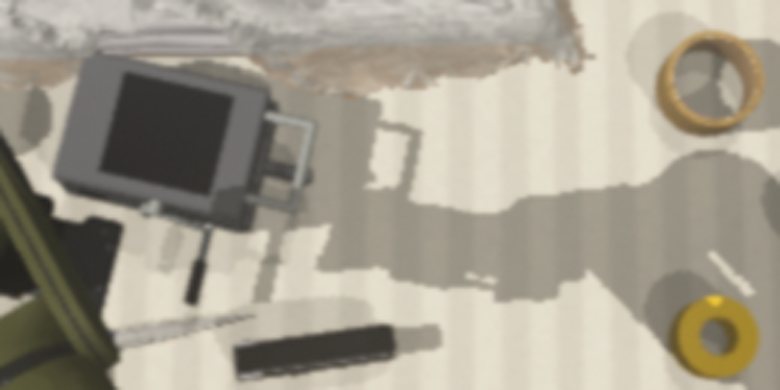

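```bash
python3 - <<'E'
from h import *
a=cv2.imread('pics/top0.png')[190:310,220:350];b=cv2.imread('pics/top18.png') if 0 else cv2.imread('pics/t18.png')[190:310,220:350]
s0=cv2.imread('pics/scene0.png');s1=cv2.imread('pics/s18.png')
g=lambda i:cv2.cvtColor(i,cv2.COLOR_BGR2GRAY)
for n,A,B,(y0,y1,x0,x1) in [('sc handle',s0,s1,(215,240,285,328)),('sc lid',s0,s1,(198,225,250,310)),('sc knob',s0,s1,(234,250,246,272)),('sc tape',s0,s1,(268,315,430,480))]:
    T=g(A)[y0:y1,x0:x1];S=g(B)[y0-8:y1+8,x0-8:x1+8];r=cv2.matchTemplate(S,T,cv2.TM_CCOEFF_NORMED);m=cv2.minMaxLoc(r);print(n,m[1],np.array(m[3])-8, r[8,8])
def pano(A,B):return np.hstack([cv2.resize(A[190:270,240:340],None,fx=4,fy=4),cv2.resize(B[190:270,240:340],None,fx=4,fy=4)])
cv2.imwrite('pics/cmp.png',pano(s0,s1))
f=dict(np.load('pics/t18.npz'));P=cloud(f);f0=dict(np.load('pics/top0.npz'));P0=cloud(f0)
for Q in (P0,P): print('lid z front/mid', np.median(Q[215:245,292:299,2]),np.median(Q[215:240,260:285,2]),'bar',np.median(Q[219:222,312:322,2]))
for n in ['s18']:
  pass
E
```

```text
sc handle 0.9381911754608154 [0 0] 0.9381912
sc lid 0.9864198565483093 [0 0] 0.98641986
sc knob 0.9976412653923035 [0 0] 0.99764127
sc tape 0.9698770046234131 [0 0] 0.969877
lid z front/mid 0.09259744378279022 0.09334373043731925 bar 0.08635090391441036
lid z front/mid 0.0927605381761607 0.09335856833525202 bar 0.08666314044868084
```

View pics/cmp.png

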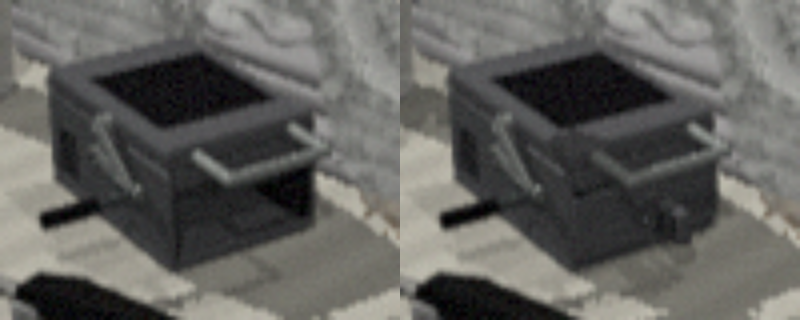

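The lid, stay and knob are back at exactly their initial shut position (0 px shift, lid front 92.8 mm against 92.6 mm). The bezel is flush, and the cup and tape are unmoved. I'm handing in.

```bash
python3 -c "
from plant import manip
print(manip.job_done())"
```

```text
the job is handed in; nothing more can be done
None
```

The job is handed in after about 25 s of the 67 s. The printer has its tray home with the roll in it, and the lid is shut over it. No verdict was reported.

**What I did:**
1. I gripped the bar and swung the lid up against the stretched stay, which stopped it at 17 N. I let go and the lid stayed propped.
2. I carried the tray by its tab and slid it in with the lid propped. The bezel seated on the front face at about 13 N.
3. I pushed the knee forward with the shut jaws and backed clear. The lid sank shut by itself.

**Last checks:**
- **Lid, stay and knob:** they are back at their starting shut positions, with 0 px shift in the scene view. The lid front is 92.8 mm up, against 92.6 mm at the start.
- **Bezel:** it is level and flush on the front face.
- **Pen cup and packing tape:** the tape matched with 0 px shift. The cup I only judged unmoved by eye.
- **Robot:** it touches nothing; the force reading is about 0.

**What disagreed or could not be checked:**
- Before insertion the coarse top view suggested the tray was 2 to 3° askew. The wrist view and the near-zero sideways forces on the way in did not bear this out.
- The roll was last seen just before the final 15 mm of the slide, sitting in its well. It is hidden now that the lid is shut.

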